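# Put away the airbrush table

### The job

Tidy up the airbrush table by sorting the five loose things into their trays: lay the airbrush flat in the long shallow tray, stand both black paint bottles upright in the deep squarish tray, and stand both steel colour cups upright in the round dish. Set each thing down rather than dropping it, and leave the roll of tape and the lidded jar where they are.

Things in the scene. Friction and masses are not known exactly. Their poses are not given: they have to be found in the camera images.
- bottle1_mid (a point): Paint bottle: small black round bottle, 30 mm diameter, 80 mm tall with its narrower white cap, standing upright, straight-sided to 44 mm up, then narrowing; 45 g. The two paint bottles are alike. Point: on its axis, half-way up (40 mm above its underside); z points up its axis.
- bottle2_mid (a point): Paint bottle: small black round bottle, 30 mm diameter, 80 mm tall with its narrower white cap, standing upright, straight-sided to 44 mm up, then narrowing; 45 g. The two paint bottles are alike. Point: on its axis, half-way up (40 mm above its underside); z points up its axis.
- cup1_mid (a point): Colour cup: small open steel cup (mouth up), 35 mm diameter at the rim and 28 mm at the foot, 32 mm tall, wall 2 mm, standing; 35 g. The two cups are alike. Point: on its axis, half-way up (16 mm above its underside); z points up its axis.
- cup2_mid (a point): Colour cup: small open steel cup (mouth up), 35 mm diameter at the rim and 28 mm at the foot, 32 mm tall, wall 2 mm, standing; 35 g. The two cups are alike. Point: on its axis, half-way up (16 mm above its underside); z points up its axis.
- airbrush_grip (a point): Airbrush: steel pen 150 mm long on its side, 120 g. Point: the place to grip, on the axis of its 14 mm round body, 7 mm above its underside, 10 mm behind its centre of mass. x points to the brass nozzle, tip 88 mm ahead; tail 62 mm behind. Plain body from 27 mm behind to 25 mm ahead. Air stem to +y, 36 mm ahead, ends 34 mm from the axis; trigger 15 mm to -y. z up.
- long_tray: Long shallow tray for the airbrush: grey plastic, fixed, open, 200 mm (along its x) by 100 mm (along its y) outside, 22 mm high, walls and floor 4 mm thick. Origin: centre of its underside; z up.
- deep_tray: Deep, nearly square tray for the paint bottles: grey plastic, fixed, open, 120 mm (along its x) by 104 mm (along its y) outside, 42 mm high, walls and floor 4 mm thick. Origin: centre of its underside; z up.
- round_dish: Round dish for the colour cups: grey plastic, fixed, open, 140 mm outer diameter, 14 mm high, wall and floor 4 mm thick. Origin: centre of its underside; z up.
- tape_mid (a point): Roll of tape, to be left where it is: paper-coloured ring lying flat, 54 mm diameter, 19 mm high. Point: its centre, half-way up.
- medium_jar_mid (a point): Lidded amber jar, to be left where it is: 52 mm diameter, 44 mm high with its black lid. Point: its centre, half-way up.

How it is judged:
At the end, for the whole second after the job is handed in: Both bottles stand upright (within 0.15 rad) on the floor of the deep tray, both cups stand upright (within 0.15 rad) on the floor of the round dish, and the airbrush lies level (within 0.1 rad) on the floor of the long tray, all wholly within their trays' walls, at rest (under 0.01 m/s) (x of bottle1_mid in the frame of deep_tray between -0.046 and 0.046 m and y of bottle1_mid in the frame of deep_tray between -0.038 and 0.038 m and z of bottle1_mid in the frame of deep_tray between 0.036 and 0.052 m and angle between each of bottle1_mid, bottle2_mid, cup1_mid, cup2_mid's own z axis and vertical below 0.15 rad and x of bottle2_mid in the frame of deep_tray between -0.046 and 0.046 m and y of bottle2_mid in the frame of deep_tray between -0.038 and 0.038 m and z of bottle2_mid in the frame of deep_tray between 0.036 and 0.052 m and horizontal distance between each of cup1_mid, cup2_mid and round_dish below 0.053 m and z of cup1_mid in the frame of round_dish between 0.012 and 0.027 m and z of cup2_mid in the frame of round_dish between 0.012 and 0.027 m and x of airbrush_grip in the frame of long_tray between -0.045 and 0.045 m and y of airbrush_grip in the frame of long_tray between -0.042 and 0.042 m and z of airbrush_grip in the frame of long_tray between 0.005 and 0.017 m and angle between airbrush_grip's own x axis and vertical between 1.47 and 1.67 rad and linear speed of each of bottle1, bottle2, cup1, cup2, airbrush below 0.01 m/s); the robot touches nothing.
It fails at once if a paint bottle is dropped or knocked away (faster than 0.8 m/s with no finger on it, as after a fall of about 35 mm) ((linear speed of bottle1 above 0.8 m/s and contact force between the fingers and bottle1 below 0.02 N) or (linear speed of bottle2 above 0.8 m/s and contact force between the fingers and bottle2 below 0.02 N)).
It fails at once if a colour cup is dropped or knocked away (faster than 0.8 m/s with no finger on it, as after a fall of about 35 mm) ((linear speed of cup1 above 0.8 m/s and contact force between the fingers and cup1 below 0.02 N) or (linear speed of cup2 above 0.8 m/s and contact force between the fingers and cup2 below 0.02 N)).
It fails at once if the airbrush is dropped or knocked away (faster than 0.8 m/s with no finger on it, as after a fall of about 35 mm) ((linear speed of airbrush above 0.8 m/s and contact force between the fingers and airbrush below 0.02 N)).
It fails at once if the roll of tape is shifted by more than 25 mm (distance of tape_mid from where it was at the start of the episode above 0.025 m).
It fails at once if the lidded jar is shifted by more than 25 mm (distance of medium_jar_mid from where it was at the start of the episode above 0.025 m).
It also fails if it takes over 128 s, if anything falls off the work surface, if the arm or the gripper's body presses on something with over 40 N, if the wrist force passes 120 N, or if a joint passes its speed limit or range.

### The arm

A 6-joint arm with a two-finger parallel gripper is mounted at the origin on the work surface. World frame = base frame: x ahead of the robot, y to its left, z up, the work surface at z = 0. Lengths are in m, angles in rad, forces in N, time in s.
With the tool pointing down it reaches from about 0.275 to 0.85 m from the base axis. Payload 5.2 kg.
Tool frame: the origin (TCP) lies at the centre of the arm's flange, where the gripper is bolted on; the fingertips stand 173 mm ahead of it and the grasp point (between the pads) lies 155 mm ahead of it; z points along the fingers, y is the direction in which the jaws open and shut (so a half turn about z gives the same grasp; the last joint's range is limited). The gripper opens to 85 mm and grips with 20 to 120 N. Pads are 22 mm wide; open, the fingers measure 114 mm over their backs; the gripper's body (76 mm by 85 mm) begins 54 mm behind the grasp point. The pads swing forward as they close: fully open they stand 13 mm farther back than shut.
Start: joints at [0.977, 0.259, 1.535, -0, 1.348, -0.203], TCP at [0.209, 0.509, 0.405] pointing down, gripper open.
Joint ranges: [-3.14, 3.14], [-0.91, 2.08], [0.19, 2.58], [-1.22, 4.36], [0.22, 2.71], [-3.12, 3.12]. Speed limits (rad/s): [2.57, 2.57, 3.14, 3.14, 3.14, 3.14].

### API

Orientations are given as a 3x3 rotation matrix whose columns are the frame's x, y, z axes.
In Python, from workcell import bot, eyes gives the robot as it stands.
- The arm moves only by the tool servo_tool, never from a script. Its argument "motion" is a list of rows, each a list of 5 numbers: the finger opening in mm, from 0 to 85.4, then the shift along the tool's x, y, z in mm, then the turn about the tool's z in degrees. A call has 1 to 5 rows; each row is the pose to reach, as a shift and turn from the pose commanded when the call began, along the tool's axes at that moment; what a row does not reach only later rows make up. A row lasts 1/12 s, in which the tool goes at most 41.7 mm and 7.16 degrees, less where a joint would pass 70% of its speed; a pose out of reach is approached as far as the arm can. A call with a gripper value outside its range is refused whole. The fingers move at their own pace and stop on an object; the grip force is fixed at half the most. Time passes only in rows, so rows that repeat a pose let the fingers close. It gives the time, the measured TCP pose, the force and the opening at its end, in the units of the state.
- bot.get_obs(): the state, without advancing time (a new reading comes with each control period).
- eyes.camera(name): name is "side" or "top" or "wrist"; returns the picture (400x640x3 uint8, red, green, blue); there is no depth.
- eyes.camera_params(name): a dict with "vertical_fov" (degrees; the focal length in pixels is half the picture's height over the tangent of half this angle, whatever the lens; pixels are square), "cx", "cy" (the principal point, pixels), "rvec" (rotation vector, rad) and "tvec" (3), from world to camera coordinates, as OpenCV has them; the wrist camera has in their place "T_tool_cam" (4x4, takes a point from camera to tool coordinates, whose origin is the TCP and whose axes are the flange's). Camera axes: x right, y down, z forward; pixel columns grow to the right and rows downward; lengths in m; the calibration is good to about 2 mm. A picture is of the moment at which its call begins: read the wrist's pose just before it. camera_params takes no time and is no camera call.
- bot.hand_in(): hands the job in, once; it reports no verdict.
The state is a dict: "t": time; "joints": joint angles; "qd": joint speeds; "joint_efforts": joint torques, N m; "ee_pos": TCP position; "tool_rot": TCP orientation; "ft_force": force on the tool from outside, world axes, zero at the start; "wrist_torque": the same for the moment, N m; "gripper_width": finger opening in m.
Only numpy, scipy, OpenCV 4.12 (cv2) and the standard library are available. Lean on these libraries where they do the work, as an engineer would, in place of code of your own. Each camera call takes 0.05 s, during which the arm holds its last target.

## Working session

There is one attempt and no reset: what is moved stays moved. The work goes in short steps, Python scripts to look and compute and a tool call to move; the robot and the scene stay as the last step left them, time stands still between calls to the robot, and variables do not carry over. Pictures are saved under pics/ and viewed, and the job is handed in when it is done.

Besides the shell and the picture viewer there is one more tool, called after ">>>" as a command line: name --pt "numbers of a row" for each row, then --argument value for the rest. servo_tool: Moves the arm, as the interface text tells. Its arguments: {"type":"object","properties":{"motion":{"type":"array","items":{"type":"array","items":{"type":"number"}}}},"required":["motion"]}

```bash
mkdir -p pics; ls
cat > h.py <<'E'
import numpy as np, cv2
from workcell import bot, eyes
def K(p):
    f=200/np.tan(np.radians(p['vertical_fov'])/2)
    return np.array([[f,0,p['cx']],[0,f,p['cy']],[0,0,1]])
def cam(name,obs=None):
    p=eyes.camera_params(name)
    if name=='wrist':
        o=obs or bot.get_obs(); T=np.eye(4);T[:3,:3]=o['tool_rot'];T[:3,3]=o['ee_pos']
        W=T@np.array(p['T_tool_cam']); return K(p),W[:3,:3],W[:3,3]
    R,_=cv2.Rodrigues(np.array(p['rvec'],float)); t=np.array(p['tvec'],float).reshape(3)
    return K(p),R.T,-R.T@t
def ray(c,uv):
    k,R,o=c; d=R@np.linalg.inv(k)@np.array([uv[0],uv[1],1.]); return o,d
def onz(c,uv,z):
    o,d=ray(c,uv); return o+d*(z-o[2])/d[2]
def proj(c,P):
    k,R,o=c; q=k@(R.T@(np.array(P)-o)); return q[:2]/q[2]
def snap(name,fn):
    o=bot.get_obs(); im=eyes.camera(name); cv2.imwrite('pics/'+fn,im[:,:,::-1]); return im,cam(name,o)
E
python3 - <<'E'
from h import *
for n in ['side','top','wrist']:
    im,c=snap(n,n+'0.png'); print(n,c, eyes.camera_params(n).keys())
    if n=='wrist': print(eyes.camera_params(n))
o=bot.get_obs(); print(o)
E
```

```text
pics
side (array([[371.32275881,   0.        , 315.14640058],
       [  0.        , 371.32275881, 200.64889682],
       [  0.        ,   0.        ,   1.        ]]), array([[ 0.94446175, -0.19011228,  0.26804726],
       [-0.32813665, -0.58986563,  0.73782442],
       [ 0.01784239, -0.78480307, -0.61948833]]), array([ 0.32522846, -0.59034452,  0.58290027])) dict_keys(['vertical_fov', 'cx', 'cy', 'rvec', 'tvec'])
top (array([[425.85478561,   0.        , 316.21420989],
       [  0.        , 425.85478561, 197.16200511],
       [  0.        ,   0.        ,   1.        ]]), array([[ 0.022173  , -0.99581882,  0.08861847],
       [-0.9996663 , -0.0209087 ,  0.01516985],
       [-0.01325353, -0.08892526, -0.99595012]]), array([ 0.48024973, -0.0222813 ,  1.00571017])) dict_keys(['vertical_fov', 'cx', 'cy', 'rvec', 'tvec'])
wrist (array([[314.62808272,   0.        , 320.87087666],
       [  0.        , 314.62808272, 203.36870602],
       [  0.        ,   0.        ,   1.        ]]), array([[ 0.382252  ,  0.88978833,  0.24931934],
       [ 0.92405514, -0.36739   , -0.10557784],
       [-0.00234
[... 661 characters left out ...]
137984e-05,
        1.34801671e+00, -2.02812293e-01]), 'qd': array([-0.00104549, -0.00265701, -0.00160133, -0.00094695,  0.00109454,
        0.00032672]), 'joint_efforts': array([ 1.43728575e-04, -4.46386027e+01, -2.90819210e+01, -4.13238358e-04,
        8.10443074e-03,  1.71044354e-05]), 'ee_pos': array([0.20939448, 0.50841398, 0.40406934]), 'tool_rot': array([[-9.24618392e-01,  3.80893985e-01, -7.75433938e-04],
       [ 3.80894681e-01,  9.24617671e-01, -1.18532823e-03],
       [ 2.65495531e-04, -1.39133494e-03, -9.99998997e-01]]), 'ft_force': array([-1.02208844, -0.07637146,  0.25260289]), 'wrist_torque': array([ 0.01724722, -0.01940795, -0.02044667]), 'gripper_width': 0.08578544492414693}
```

View pics/top0.png

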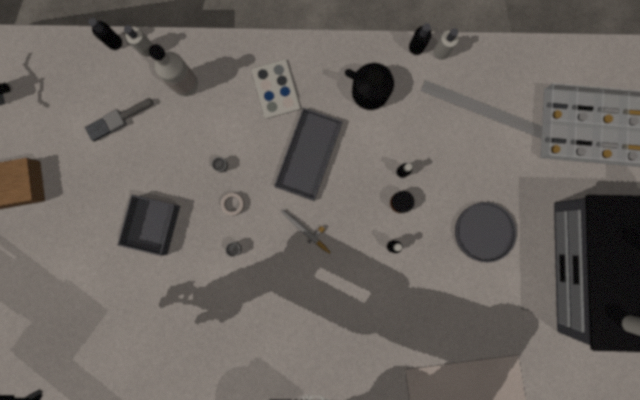

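View pics/side0.png

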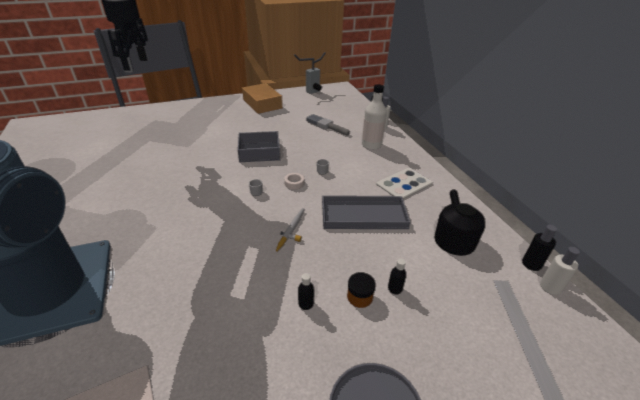

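View pics/wrist0.png

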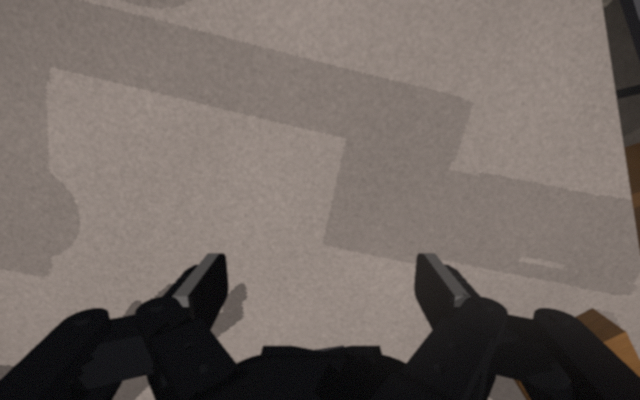

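Run:
```python
import cv2
t=cv2.imread('pics/top0.png'); s=cv2.imread('pics/side0.png')
cv2.imwrite('pics/topc1.png',cv2.resize(t[100:270,110:310],None,fx=4,fy=3.5*4/3.5*0.88,interpolation=cv2.INTER_CUBIC))
cv2.imwrite('pics/topc2.png',cv2.resize(t[100:265,270:465],None,fx=4,fy=4*0.9,interpolation=cv2.INTER_CUBIC))
cv2.imwrite('pics/topc3.png',cv2.resize(t[190:270,250:350],None,fx=7,fy=7,interpolation=cv2.INTER_CUBIC))
cv2.imwrite('pics/topc4.png',cv2.resize(t[150:270,380:530],None,fx=5,fy=5,interpolation=cv2.INTER_CUBIC))
```

```text
(no output)
```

View pics/topc1.png

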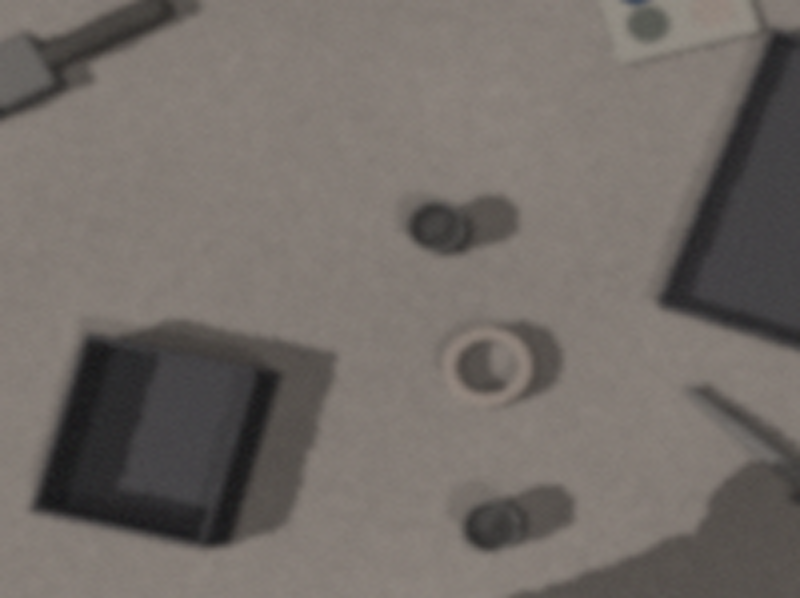

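View pics/topc3.png

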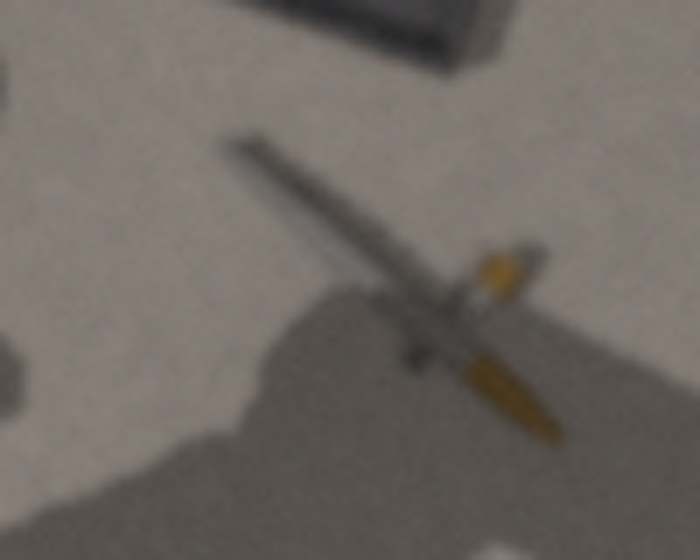

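View pics/topc4.png

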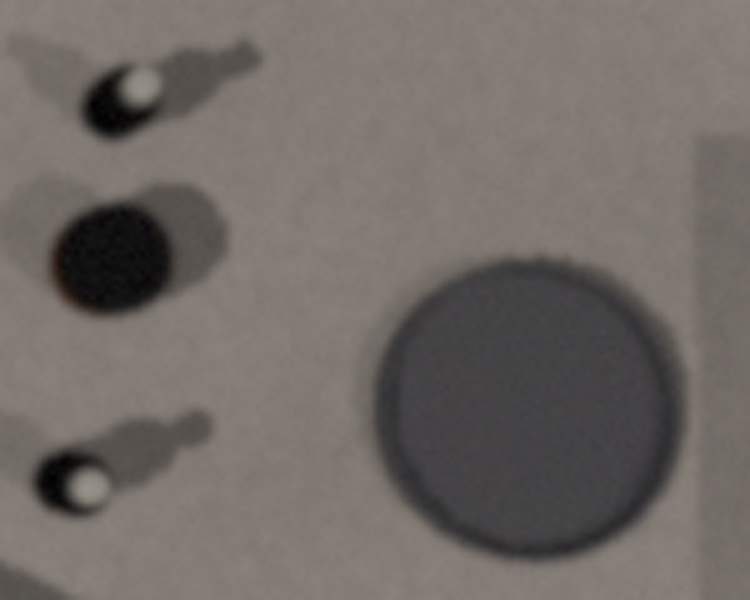

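Run:
```python
from h import *
im=cv2.imread('pics/top0.png'); c=cam('top')
g=cv2.cvtColor(im,cv2.COLOR_BGR2GRAY)
P=lambda n,uv,z:print(n,np.round(onz(c,uv,z)*1000,1))
P('b1cap',(408,167.6),.08);P('b2cap',(397.6,247.8),.08)
P('cupA',(220,164.2),.032);P('cupB',(233.5,248.9),.032);P('tape',(232,204),.019);P('jar',(402.2,201.6),.044);P('dish',(486.4,231.8),.014)
a=onz(c,(284.7,210.4),.007);b=onz(c,(330,252.9),.007);d=(b-a);print('brush',a,b,np.linalg.norm(d),np.degrees(np.arctan2(d[1],d[0])),'grip',a+d*62/150)
# trays: dark mask
m=((g<80)).astype(np.uint8)
for n,(x0,y0,x1,y1),z in [('long',(265,95,355,207),.022),('deep',(108,185,190,262),.042),('dish',(445,195,525,270),.014)]:
    mm=np.zeros_like(m);mm[y0:y1,x0:x1]=m[y0:y1,x0:x1]
    cs,_=cv2.findContours(mm,cv2.RETR_EXTERNAL,cv2.CHAIN_APPROX_NONE);k=max(cs,key=cv2.contourArea)
    r=cv2.minAreaRect(k); bx=cv2.boxPoints(r); print(n,cv2.contourArea(k),r)
    W=np.array([onz(c,p,z)[:2] for p in bx]);print(np.round(W*1000,1),W.mean(0),[np.linalg.norm(W[i]-W[i-1]) for i in range(4)])
    e=W[1]-W[0];print(np.degrees(np.arctan2(e[1],e[0])))
```

```text
b1cap [ 631.8 -207.7   80. ]
b2cap [ 456.8 -185.9   80. ]
cupA [638.9 217.3  32. ]
cupB [444.7 178.2  32. ]
tape [547.9 188.5  19. ]
jar [ 559.8 -202.1   44. ]
dish [ 496.5 -401.9   14. ]
brush [0.53632645 0.06630275 0.007     ] [ 0.43962686 -0.04202531  0.007     ] 0.1452094374045573 -131.75385389121817 grip [0.49635729 0.02152715 0.007     ]
long 3612.5 ((309.6606140136719, 153.5583953857422), (45.36638641357422, 85.17945861816406), 19.98310661315918)
[[592.2  92. ]
 [784.1  29. ]
 [748.6 -72.3]
 [558.1  -8. ]] [0.67073076 0.01017774] [np.float64(0.10569203236479668), np.float64(0.20200668150828216), np.float64(0.10740998004588174), np.float64(0.2010549753244468)]
-18.18091804575553
deep 2851.5 ((153.28004455566406, 222.92381286621094), (59.61912155151367, 58.73896789550781), 13.392498016357422)
[[448.8 439.8]
 [579.4 416.8]
 [550.5 281.9]
 [420.8 306.4]] [0.49990269 0.36124015] [np.float64(0.13633761461694424), np.float64(0.13265250269326623), np.float64(0.1379393672076839), np.float64(0.13198510687419257)]
-9.997334448006624
dish 2817.0 ((485.5, 231.5), (59.0, 61.0), 90.0)
[[ 564.  -330.2]
 [ 567.  -471.1]
 [ 431.2 -468.5]
 [ 428.  -329.3]] [ 0.49751662 -0.39977437] [np.float64(0.13600677831563204), np.float64(0.14100544380954588), np.float64(0.13581087119617752), np.float64(0.13930205496135223)]
-88.78847974487155
```

```bash
cat >> h.py <<'E'
def go(x,y,z,ydeg):
    """tool shift (mm) and turn (deg) to place TCP at xyz with tool-y axis at angle ydeg (mod 180) in world"""
    o=bot.get_obs(); R=np.array(o['tool_rot']); d=np.array([x,y,z])-o['ee_pos']
    a=np.degrees(np.arctan2(R[1,1],R[0,1])); t=(a-ydeg+90)%180-90
    print('shift',np.round(R.T@d*1000,1),'turn %.1f'%t,'alt turn %.1f'%(t-180 if t>0 else t+180),'t=%.2f'%o['t'],'pos',np.round(o['ee_pos']*1000,1),'yang %.1f'%a,'F',np.round(o['ft_force'],1),'w %.1f'%(o['gripper_width']*1000), 'j1 %.2f j6 %.2f'%(o['joints'][0],o['joints'][5]))
E
python3 -c "
from h import *
go(.48,.27,.4,90)"
```

```text
shift [-341.  -117.4    4.1] turn -22.4 alt turn 157.6 t=0.15 pos [209.4 508.4 404.1] yang 67.6 F [-1.  -0.1  0.3] w 85.8 j1 0.98 j6 -0.20
```

>>> servo_tool --pt "60 -341 -117 4 -22.4" --pt "60 -341 -117 4 -22.4" --pt "60 -341 -117 4 -22.4" --pt "60 -341 -117 4 -22.4" --pt "60 -341 -117 4 -22.4"

```text
t: 0.57
ee_pos: [0.3572, 0.3785, 0.4024]
tool_rot: [[-1.0, -0.004, -0.0], [-0.004, 1.0, -0.0], [0.0, -0.0, -1.0]]
ft_force: [0.0, 1.5, 0.6]
gripper_width: 0.0602
```

```bash
python3 -c "
from h import *
go(.48,.27,.4,90)"
```

```text
shift [-122.4 -109.     2.3] turn 0.3 alt turn -179.7 t=0.57 pos [357.2 378.5 402.4] yang 90.3 F [0.  1.5 0.6] w 60.2 j1 0.60 j6 -0.98
```

>>> servo_tool --pt "60 -122 -109 2 0" --pt "60 -122 -109 2 0" --pt "60 -122 -109 2 0" --pt "60 -122 -109 2 0" --pt "60 -122 -109 2 0"

```text
t: 0.98
ee_pos: [0.4832, 0.2661, 0.4]
tool_rot: [[-1.0, 0.006, 0.002], [0.006, 1.0, -0.002], [-0.002, -0.002, -1.0]]
ft_force: [0.4, -0.3, -0.2]
gripper_width: 0.0604
```

```bash
python3 -c "
from h import *
go(.48,.27,.4,90)
im,c=snap('wrist','w1.png')
np.savez('w1.npz',im=im,K=c[0],R=c[1],o=c[2])
"
```

```text
shift [ 3.2  3.9 -0.1] turn -0.3 alt turn 179.7 t=0.98 pos [483.2 266.1 400. ] yang 89.7 F [ 0.4 -0.3 -0.2] w 60.4 j1 0.30 j6 -1.26
```

View pics/w1.png

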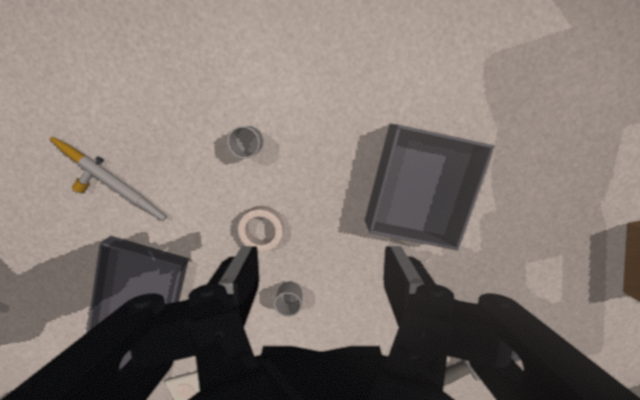

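Run:
```python
import cv2
t=cv2.imread('pics/w1.png')
cv2.imwrite('pics/w1a.png',cv2.resize(t[105:265,345:505],None,fx=3.7,fy=3.7,interpolation=cv2.INTER_CUBIC))
cv2.imwrite('pics/w1b.png',cv2.resize(t[110:325,200:320],None,fx=2.8*1.5,fy=2.8,interpolation=cv2.INTER_CUBIC))
cv2.imwrite('pics/w1c.png',cv2.resize(t[125:230,40:180],None,fx=5,fy=5,interpolation=cv2.INTER_CUBIC))
```

```text
(no output)
```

View pics/w1a.png

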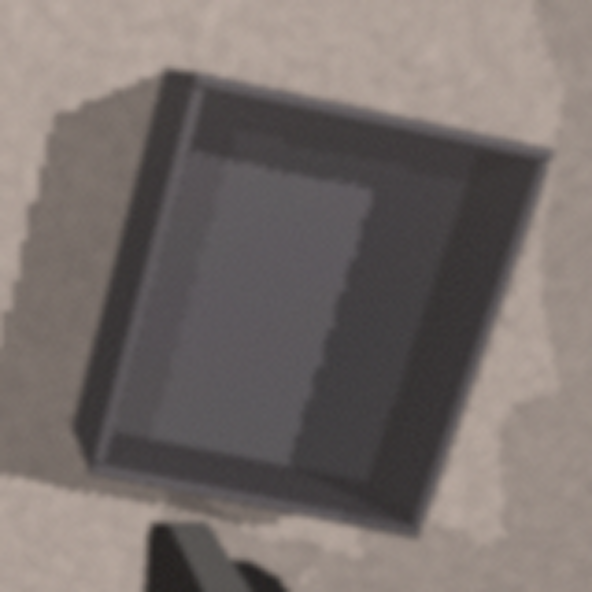

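View pics/w1b.png

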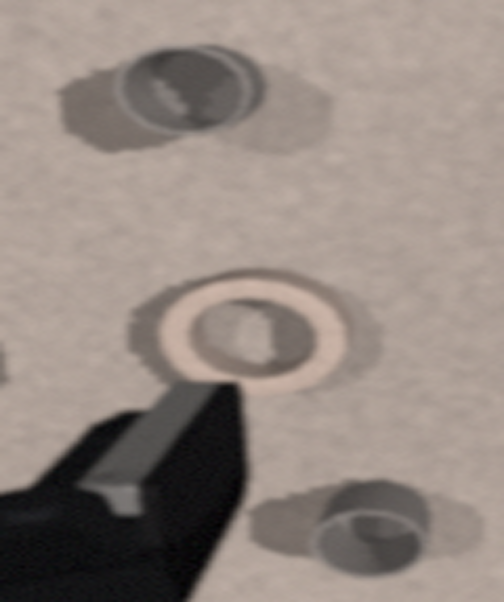

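View pics/w1c.png

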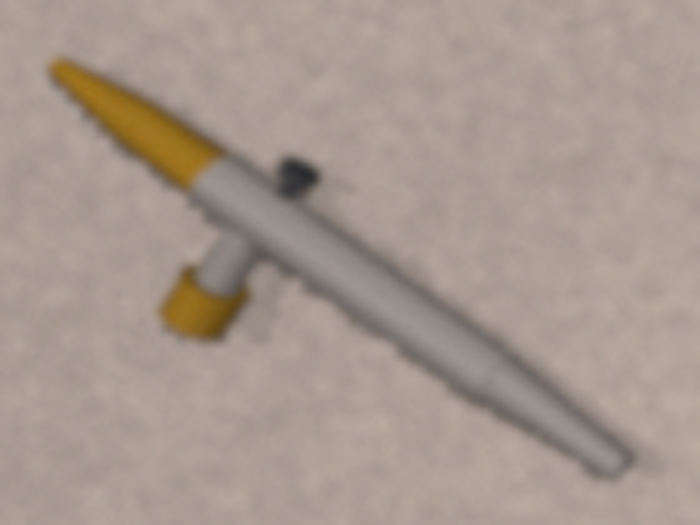

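Run:
```python
from h import *
d=np.load('w1.npz');c=(d['K'],d['R'],d['o'])
q=np.array([[190,73],[550,155],[418,530],[92,465]])/3.7+[345,105]
W=np.array([onz(c,p,.042)[:2] for p in q])*1000;print(np.round(W,1),W.mean(0),[np.linalg.norm(W[i]-W[i-1]) for i in range(4)])
for a,b in [(0,1),(3,2),(0,3),(1,2)]:
    e=W[b]-W[a];print(np.degrees(np.arctan2(e[1],e[0])))
for n,p,z in [('cupB',(244.0,142.1),.032),('cupA',(288.1,303.9),.032),('tape',(200+253/4.2,110+333/2.8),.019)]: print(n,np.round(onz(c,p,z)*1000,1))
a=onz(c,(164,217.6),.007);b=onz(c,(51.4,138.4),.007);d=b-a;print('brush',a,b,np.linalg.norm(d),np.degrees(np.arctan2(d[1],d[0])),'grip',a+d*62/150)
```

```text
[[424.7 342.4]
 [447.4 443.1]
 [559.6 419.2]
 [538.  319.8]] [492.43302972 381.13265765] [np.float64(115.49913825584657), np.float64(103.21650222735552), np.float64(114.64392823739975), np.float64(101.69105857391503)]
77.29277126601026
77.75881098561089
-11.273796598911677
-12.027292929002824
cupB [441.7 185.6  32. ]
cupA [636.5 225.   32. ]
tape [543.8 194.1  19. ]
brush [0.53299634 0.075958   0.007     ] [ 0.43813969 -0.03787684  0.007     ] 0.1481761001343065 -129.80387303400545 grip [0.49378892 0.02890626 0.007     ]
```

Run:
```python
from h import *
go(.48,.27,.4,90)
im,c=snap('wrist','w2.png')
np.savez('w2.npz',im=im,K=c[0],R=c[1],o=c[2])
go(.48,.27,.4,90)
im1=np.load('w1.npz')['im']
print(cv2.phaseCorrelate(cv2.cvtColor(im1,cv2.COLOR_RGB2GRAY)[100:230,:].astype(np.float32),cv2.cvtColor(im,cv2.COLOR_RGB2GRAY)[100:230].astype(np.float32)))
t=im[:,:,::-1]
cv2.imwrite('pics/w2a.png',cv2.resize(t[105:265,345:505],None,fx=3.7,fy=3.7,interpolation=cv2.INTER_CUBIC))
cv2.imwrite('pics/w2b.png',cv2.resize(t[110:325,200:320],None,fx=2.8*1.5,fy=2.8,interpolation=cv2.INTER_CUBIC))
```

```text
shift [ 1.   2.  -0.1] turn -0.3 alt turn 179.7 t=1.03 pos [481.  268.  399.9] yang 89.7 F [-0.4  0.7 -0.7] w 59.5 j1 0.31 j6 -1.26
shift [-0.6  0.6 -0.1] turn -0.2 alt turn 179.8 t=1.08 pos [479.4 269.4 399.9] yang 89.8 F [-0.6  0.4 -0.2] w 60.0 j1 0.31 j6 -1.26
((-1.9059074520376384, 3.378539509109956), 0.9194520736623694)
```

View pics/w2a.png

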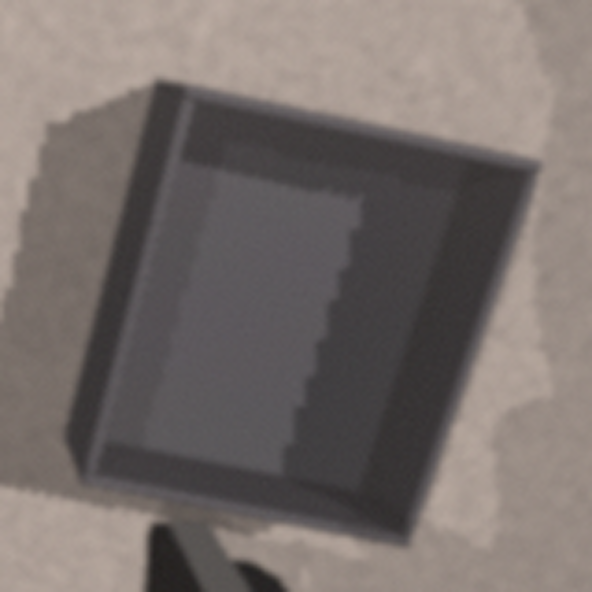

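View pics/w2b.png

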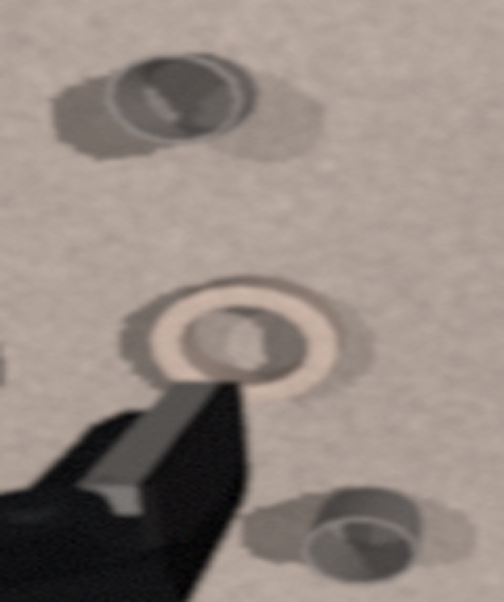

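Run:
```python
from h import *
g=cv2.cvtColor(cv2.imread('pics/top0.png'),cv2.COLOR_BGR2GRAY).astype(float); g=cv2.GaussianBlur(g,(3,3),1)
xs=[];ys=[]
for x in list(range(5,90,5))+list(range(195,400,5))+list(range(470,640,5)):
    col=np.diff(g[15:50,x]); i=np.argmax(col); xs.append(x); ys.append(i+15.5)
print([(a,b) for a,b in zip(xs,ys)])
d=np.load('w2.npz');c=(d['K'],d['R'],d['o'])
q=np.array([[187,93],[540,163],[408,543],[85,480]])/3.7+[345,105]
W=np.array([onz(c,p,.042)[:2] for p in q])*1000;print(np.round(W,1),W.mean(0),[np.linalg.norm(W[i]-W[i-1]) for i in range(4)])
for n,p,z in [('cupB',(241.9,145.4),.032),('cupA',(286,306),.032),('tape',(200+244/4.2,110+341/2.8),.019)]: print(n,np.round(onz(c,p,z)*1000,1))
```

```text
[(5, np.float64(24.5)), (10, np.float64(24.5)), (15, np.float64(24.5)), (20, np.float64(24.5)), (25, np.float64(24.5)), (30, np.float64(24.5)), (35, np.float64(24.5)), (40, np.float64(24.5)), (45, np.float64(24.5)), (50, np.float64(24.5)), (55, np.float64(24.5)), (60, np.float64(25.5)), (65, np.float64(25.5)), (70, np.float64(25.5)), (75, np.float64(25.5)), (80, np.float64(25.5)), (85, np.float64(25.5)), (195, np.float64(27.5)), (200, np.float64(27.5)), (205, np.float64(27.5)), (210, np.float64(27.5)), (215, np.float64(27.5)), (220, np.float64(27.5)), (225, np.float64(27.5)), (230, np.float64(27.5)), (235, np.float64(27.5)), (240, np.float64(27.5)), (245, np.float64(27.5)), (250, np.float64(28.5)), (255, np.float64(28.5)), (260, np.float64(28.5)), (265, np.float64(28.5)), (270, np.float64(28.5)), (275, np.float64(28.5)), (280, np.float64(28.5)), (285, np.float64(28.5)), (290, np.float64(29.5)), (295, np.float64(29.5)), (300, np.float64(28.5)), (305, np.float64(29.5)), (310, np.float64(29.5)), (315, np.float64(29.5)), (320, np.float64(29.5)), (325, np.float64(29.5)), (330, np.float64(
[... 773 characters left out ...]
4(32.5)), (560, np.float64(32.5)), (565, np.float64(32.5)), (570, np.float64(33.5)), (575, np.float64(33.5)), (580, np.float64(33.5)), (585, np.float64(33.5)), (590, np.float64(33.5)), (595, np.float64(33.5)), (600, np.float64(33.5)), (605, np.float64(33.5)), (610, np.float64(33.5)), (615, np.float64(33.5)), (620, np.float64(33.5)), (625, np.float64(33.5)), (630, np.float64(33.5)), (635, np.float64(34.5))]
[[426.9 344.4]
 [446.5 443.3]
 [560.6 419.2]
 [539.6 320.4]] [493.40262193 381.81900017] [np.float64(115.22474942036138), np.float64(100.7871058211883), np.float64(116.69694731348358), np.float64(100.9816203934676)]
cupB [442.  185.6  32. ]
cupA [635.9 225.   32. ]
tape [544.1 194.   19. ]
```

Run:
```python
from h import *
d=np.load('w2.npz');c=(d['K'],d['R'],d['o'])
L=lambda p,q,z:np.linalg.norm(onz(c,p,z)-onz(c,q,z))*1000
v=110+341/2.8
print('tape',L((200+150/4.2,v),(200+341/4.2,v),.012), 'cupB',L((200+107/4.2,145),(200+244/4.2,145),.032),'cupA',L((200+305/4.2,306),(200+417/4.2,306),.032))
ct=cam('top'); L2=lambda p,q,z:np.linalg.norm(onz(ct,p,z)-onz(ct,q,z))*1000
print(L2((380+52/5,202),(380+172/5,202),.044),L2((380+375/5,232),(380+684/5,232),.014))
print(np.round([proj(ct,(x,y,z)) for x,y,z in [(.442,.1856,.032),(.444,.178,.032),(.6359,.225,.032)]],1))
# triangulate cups from two views incl. z
def tri(r1,r2):
    (o1,d1),(o2,d2)=r1,r2; A=np.stack([d1,-d2],1); s=np.linalg.lstsq(A,o2-o1,rcond=None)[0]; p,q=o1+d1*s[0],o2+d2*s[1]; return (p+q)/2,np.linalg.norm(p-q)
print(tri(ray(c,(241.9,145.4)),ray(ct,(233.5,248.9))),tri(ray(c,(286,306)),ray(ct,(220,164.2))))
```

```text
tape 54.860263864282196 cupB 34.406370240558935 cupA 32.56879371115095
54.07800863301433 141.96840453753174
[[230.2 250. ]
 [233.6 249.2]
 [216.6 165.4]]
(array([0.44378209, 0.18156522, 0.01543599]), np.float64(0.0006298551291236889)) (array([0.64212718, 0.22194664, 0.02031445]), np.float64(0.004182475381649218))
```

>>> servo_tool --pt "60 37 -87 140 0" --pt "60 37 -87 140 0" --pt "60 37 -87 140 0" --pt "60 37 -87 140 0" --pt "60 37 -87 140 0"

```text
t: 1.5
ee_pos: [0.4353, 0.1821, 0.2546]
tool_rot: [[-1.0, -0.001, -0.015], [-0.001, 1.0, -0.003], [0.015, -0.003, -1.0]]
ft_force: [-2.1, -0.2, -0.0]
gripper_width: 0.06
```

>>> servo_tool --pt "60 0 0 0 0" --pt "60 0 0 0 0" --pt "60 0 0 0 0"

```text
t: 1.75
ee_pos: [0.4425, 0.185, 0.2622]
tool_rot: [[-1.0, -0.002, 0.004], [-0.002, 1.0, 0.001], [-0.004, 0.001, -1.0]]
ft_force: [-0.3, -0.4, 0.4]
gripper_width: 0.0603
```

Run:
```python
from h import *
go(.443,.182,.26,90)
im,c=snap('wrist','w3.png')
np.savez('w3.npz',im=im,K=c[0],R=c[1],o=c[2])
go(.443,.182,.26,90)
```

```text
shift [-0.5 -3.   2.2] turn 0.1 alt turn -179.9 t=1.75 pos [442.5 185.  262.2] yang 90.1 F [-0.3 -0.4  0.4] w 60.3 j1 0.16 j6 -1.41
shift [-0.4 -2.9  2.3] turn 0.1 alt turn -179.9 t=1.80 pos [442.5 184.9 262.3] yang 90.1 F [-0.5 -0.9 -0.8] w 60.1 j1 0.16 j6 -1.41
```

View pics/w3.png

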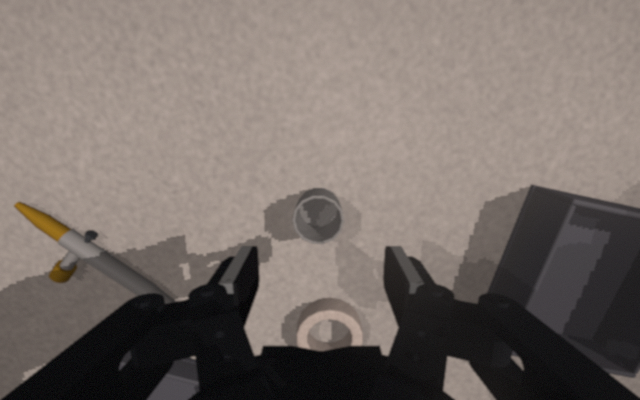

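Run:
```python
from h import *
d=np.load('w3.npz');c=(d['K'],d['R'],d['o'])
t=d['im'][:,:,::-1]
cv2.imwrite('pics/w3a.png',cv2.resize(t[180:260,270:370],None,fx=6,fy=6,interpolation=cv2.INTER_CUBIC))
print(onz(c,(317.5,219),.032),onz(c,(329,332),.019), onz(c,(293.5,219),.032)-onz(c,(342,219),.032))
```

```text
[0.44052451 0.18402984 0.032     ] [0.53905696 0.19270286 0.019     ] [ 1.20854472e-06 -3.21950537e-02  0.00000000e+00]
```

View pics/w3a.png

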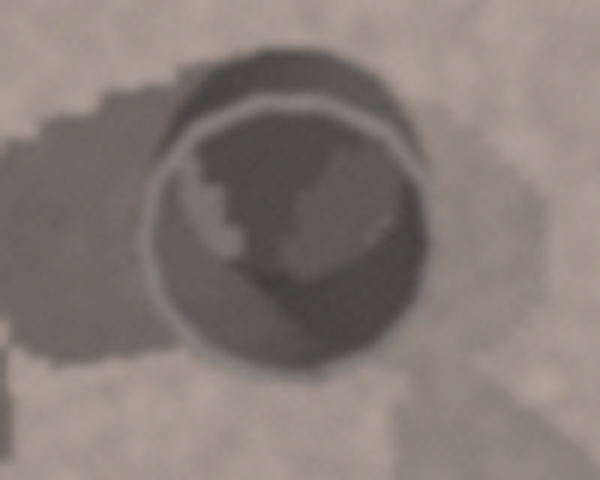

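Run:
```python
from h import *
d=np.load('w3.npz');c=(d['K'],d['R'],d['o'])
t=d['im'][:,:,::-1].copy()
print(c)
th=np.linspace(0,2*np.pi,60)
def circ(cx,cy,r,z,col):
    for a in th:
        p=proj(c,(cx+r*np.cos(a),cy+r*np.sin(a),z)); q=tuple(int(round(v*8*2)) for v in (p-[250,150]+.25))
        cv2.circle(big,(int((p[0]-250+.5)*5),int((p[1]-150+.5)*5)),1,col,-1)
big=cv2.resize(t[150:270,250:390],None,fx=5,fy=5,interpolation=cv2.INTER_CUBIC)
circ(.4405,.1846,.0175,.032,(0,255,0)); circ(.4405,.1846,.014,.0,(0,0,255))
cv2.imwrite('pics/w3b.png',big)
```

```text
(array([[314.62808272,   0.        , 320.87087666],
       [  0.        , 314.62808272, 203.36870602],
       [  0.        ,   0.        ,   1.        ]]), array([[-1.36869301e-04,  9.61592728e-01,  2.74480250e-01],
       [ 9.99999948e-01,  5.14103215e-05,  3.18542055e-04],
       [ 2.92196606e-04,  2.74480279e-01, -9.61592685e-01]]), array([0.37321967, 0.18620043, 0.22998656]))
```

View pics/w3b.png

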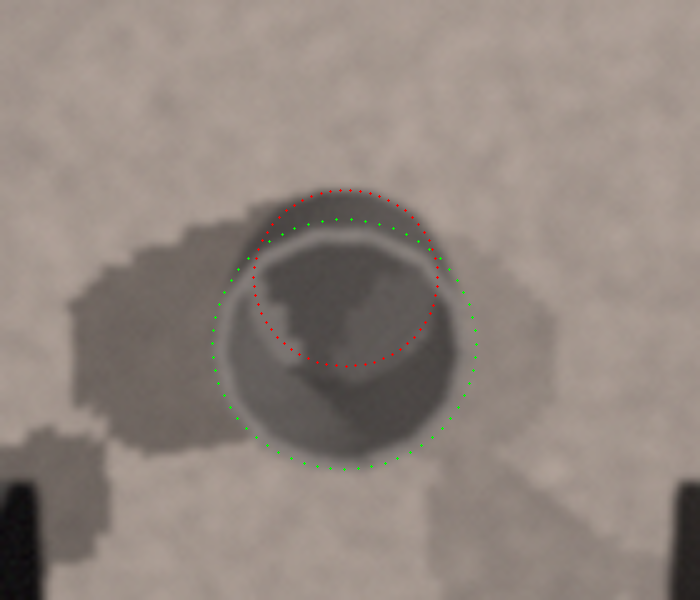

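>>> servo_tool --pt "60 1 0 30 0" --pt "60 1 0 55 0" --pt "60 1 0 72 0" --pt "60 1 0 82 0" --pt "60 1 0 86 0"

```text
t: 2.22
ee_pos: [0.4407, 0.1843, 0.1741]
tool_rot: [[-1.0, -0.001, -0.0], [-0.001, 1.0, 0.0], [0.0, 0.0, -1.0]]
ft_force: [-0.4, -0.3, -0.3]
gripper_width: 0.0603
```

>>> servo_tool --pt "60 0 0 0 0" --pt "25 0 0 0 0" --pt "25 0 0 0 0" --pt "25 0 0 0 0" --pt "25 0 0 0 0"

```text
t: 2.63
ee_pos: [0.4412, 0.1838, 0.1759]
tool_rot: [[-1.0, -0.0, 0.003], [-0.0, 1.0, 0.001], [-0.003, 0.001, -1.0]]
ft_force: [-1.3, 0.5, 6.1]
gripper_width: 0.0325
```

Run:
```python
from h import *
go(.441,.185,.176,90)
im,c=snap('wrist','w4.png')
```

```text
shift [ 0.2  1.2 -0.1] turn 0.0 alt turn -180.0 t=2.63 pos [441.2 183.8 175.9] yang 90.0 F [-1.3  0.5  6.1] w 32.5 j1 0.16 j6 -1.41
```

View pics/w4.png

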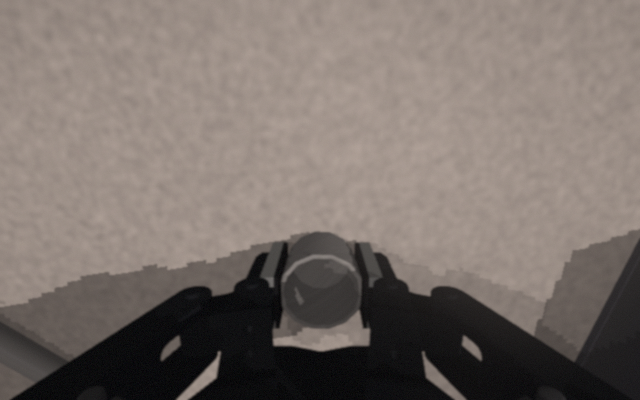

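>>> servo_tool --pt "25 0 0 -25 0" --pt "25 0 0 -60 0" --pt "25 0 -20 -100 0" --pt "25 -5 -55 -125 0" --pt "25 -10 -95 -130 0"

```text
t: 3.1
ee_pos: [0.4512, 0.0918, 0.3091]
tool_rot: [[-1.0, -0.004, 0.009], [-0.004, 1.0, 0.0], [-0.009, 0.0, -1.0]]
ft_force: [1.6, 0.1, -1.1]
gripper_width: 0.0324
```

>>> servo_tool --pt "25 -5 -41 0 0" --pt "25 -10 -82 0 0" --pt "25 -15 -123 0 0" --pt "25 -20 -164 0 0" --pt "25 -24 -205 0 0"

```text
t: 3.52
ee_pos: [0.474, -0.1157, 0.3049]
tool_rot: [[-1.0, 0.0, 0.002], [0.0, 1.0, -0.001], [-0.002, -0.001, -1.0]]
ft_force: [1.3, 0.1, -0.1]
gripper_width: 0.0321
```

>>> servo_tool --pt "25 -4 -41 0 0" --pt "25 -8 -82 0 0" --pt "25 -12 -120 0 0" --pt "25 -16 -150 0 0" --pt "25 -20 -172 0 0"

```text
t: 3.93
ee_pos: [0.4939, -0.2889, 0.3046]
tool_rot: [[-1.0, 0.002, 0.001], [0.002, 1.0, -0.002], [-0.001, -0.002, -1.0]]
ft_force: [0.8, -0.6, 0.3]
gripper_width: 0.0318
```

Run:
```python
from h import *
go(.497,-.3,.3,90)
```

```text
shift [ -3.1 -11.1   4.6] turn -0.1 alt turn 179.9 t=3.93 pos [ 493.9 -288.9  304.6] yang 89.9 F [ 0.8 -0.6  0.3] w 31.8 j1 -0.72 j6 -2.29
```

>>> servo_tool --pt "25 0 0 0 0" --pt "25 0 0 0 0" --pt "25 0 0 0 0"

```text
t: 4.18
ee_pos: [0.4939, -0.285, 0.3041]
tool_rot: [[-1.0, 0.0, -0.0], [0.0, 1.0, 0.001], [0.0, 0.001, -1.0]]
ft_force: [-0.3, 0.2, -1.8]
gripper_width: 0.0321
```

Run:
```python
from h import *
go(.497,-.3,.3,90)
im,c=snap('wrist','w5.png')
np.savez('w5.npz',im=im,K=c[0],R=c[1],o=c[2])
```

```text
shift [ -3.1 -15.    4. ] turn -0.0 alt turn 180.0 t=4.18 pos [ 493.9 -285.   304.1] yang 90.0 F [-0.3  0.2 -1.8] w 32.1 j1 -0.72 j6 -2.29
```

View pics/w5.png

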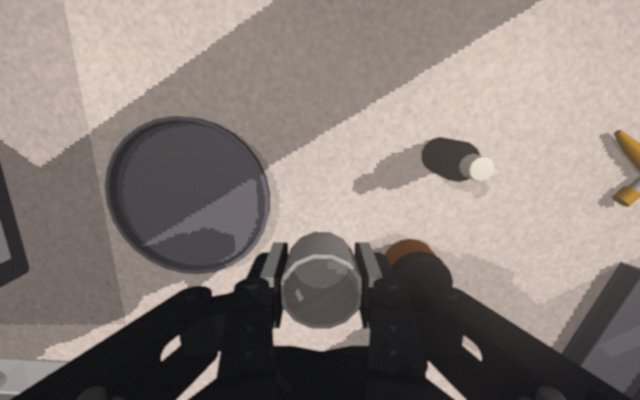

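Run:
```python
from h import *
d=np.load('w5.npz');c=(d['K'],d['R'],d['o'])
P=[(106,190),(270,195),(180,116),(188,273)]
W=np.array([onz(c,p,.014)[:2] for p in P])*1000; print(np.round(W,1), (W[:,0].max()+W[:,0].min())/2,(W[:,1].max()+W[:,1].min())/2)
print('cap2',onz(c,(481,169),.08),'base2',)
t=d['im'][:,:,::-1].copy()
def circ(cx,cy,r,z,col):
    for a in np.linspace(0,2*np.pi,50):
        p=proj(c,(cx+r*np.cos(a),cy+r*np.sin(a),z)); cv2.circle(t,(int(round(p[0])),int(round(p[1]))),0,col,-1)
circ(W[:2,0].mean(),0,0,0,(0,0,0)) if 0 else None
cx,cy=(W[:,0].max()+W[:,0].min())/2e3,(W[:,1].max()+W[:,1].min())/2e3
circ(cx,cy,.07,.014,(0,255,0))
b=onz(c,(481,169),.08); circ(b[0],b[1],.015,.0,(0,0,255)); circ(b[0],b[1],.015,.044,(0,255,255)); circ(b[0],b[1],.009,.08,(0,255,0))
cv2.imwrite('pics/w5a.png',cv2.resize(t[90:300,90:540],None,fx=1.75,fy=1.75,interpolation=cv2.INTER_NEAREST))
```

```text
[[ 485.  -464.6]
 [ 489.6 -326.8]
 [ 425.1 -395. ]
 [ 562.5 -404.6]] 493.8097807514558 -395.70669010296285
cap2 [ 0.456666   -0.18517474  0.08      ] base2
```

View pics/w5a.png

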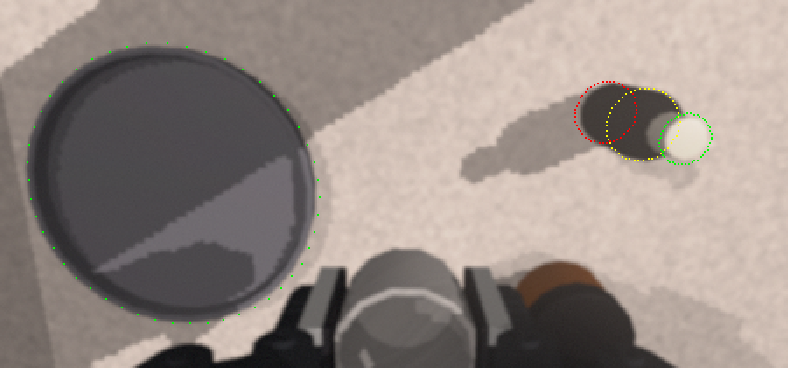

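>>> servo_tool --pt "25 -8 -35 5 0" --pt "25 -17 -70 20 0" --pt "25 -24 -98 45 0" --pt "25 -28 -110 70 0" --pt "25 -28 -112 86 0"

```text
t: 4.65
ee_pos: [0.5225, -0.3985, 0.216]
tool_rot: [[-1.0, 0.0, -0.0], [0.0, 1.0, -0.0], [0.0, -0.0, -1.0]]
ft_force: [0.0, 1.1, -1.4]
gripper_width: 0.0323
```

>>> servo_tool --pt "25 0 0 2 0" --pt "25 0 0 3 0" --pt "25 0 0 3 0"

```text
t: 4.9
ee_pos: [0.5227, -0.3964, 0.216]
tool_rot: [[-1.0, -0.002, 0.0], [-0.002, 1.0, -0.0], [-0.0, -0.0, -1.0]]
ft_force: [0.2, 0.5, -0.1]
gripper_width: 0.0321
```

Run:
```python
from h import *
go(.522,-.397,.181,90)
```

```text
shift [ 0.7 -0.6 35. ] turn 0.1 alt turn -179.9 t=4.90 pos [ 522.7 -396.4  216. ] yang 90.1 F [ 0.2  0.5 -0.1] w 32.1 j1 -0.82 j6 -2.39
```

>>> servo_tool --pt "25 0 0 14 0" --pt "25 0 0 24 0" --pt "25 0 0 30 0" --pt "25 0 0 33 0" --pt "25 0 0 34 0"

```text
t: 5.32
ee_pos: [0.5222, -0.3972, 0.1809]
tool_rot: [[-1.0, -0.001, -0.0], [-0.001, 1.0, 0.0], [0.0, 0.0, -1.0]]
ft_force: [0.5, 0.1, -0.7]
gripper_width: 0.0325
```

>>> servo_tool --pt "25 0 0 0 0" --pt "25 0 0 1 0"

```text
t: 5.48
ee_pos: [0.5225, -0.3978, 0.1808]
tool_rot: [[-1.0, -0.0, 0.001], [-0.0, 1.0, -0.001], [-0.001, -0.001, -1.0]]
ft_force: [-0.1, 0.1, -0.0]
gripper_width: 0.032
```

>>> servo_tool --pt "25 0 0 1 0" --pt "25 0 0 1 0"

```text
t: 5.65
ee_pos: [0.5225, -0.3979, 0.18]
tool_rot: [[-1.0, -0.0, 0.001], [-0.0, 1.0, -0.001], [-0.001, -0.001, -1.0]]
ft_force: [-0.8, 0.4, 2.7]
gripper_width: 0.0322
```

>>> servo_tool --pt "25 0 0 1 0" --pt "25 0 0 1 0"

```text
t: 5.82
ee_pos: [0.5225, -0.3979, 0.1799]
tool_rot: [[-1.0, -0.0, 0.001], [-0.0, 1.0, -0.001], [-0.001, -0.001, -1.0]]
ft_force: [-2.2, 2.1, 10.4]
gripper_width: 0.0321
```

>>> servo_tool --pt "46 0 0 -1 0" --pt "46 0 0 -1 0" --pt "46 0 0 -1 0"

```text
t: 6.07
ee_pos: [0.5222, -0.3977, 0.1791]
tool_rot: [[-1.0, -0.0, 0.0], [-0.0, 1.0, -0.0], [-0.0, -0.0, -1.0]]
ft_force: [-0.3, -0.2, 0.0]
gripper_width: 0.0462
```

>>> servo_tool --pt "46 0 0 -10 0" --pt "46 0 0 -30 0" --pt "46 0 0 -60 0" --pt "46 0 0 -95 0" --pt "46 0 0 -120 0"

```text
t: 6.48
ee_pos: [0.5225, -0.3978, 0.3022]
tool_rot: [[-1.0, -0.0, 0.002], [-0.0, 1.0, -0.002], [-0.002, -0.002, -1.0]]
ft_force: [0.5, -0.2, 0.4]
gripper_width: 0.0459
```

Run:
```python
from h import *
go(.457,-.183,.26,90)
im,c=snap('wrist','w6.png')
```

```text
shift [ 65.5 214.9  41.8] turn 0.0 alt turn -180.0 t=6.48 pos [ 522.5 -397.8  302.2] yang 90.0 F [ 0.5 -0.2  0.4] w 45.9 j1 -0.82 j6 -2.39
```

View pics/w6.png

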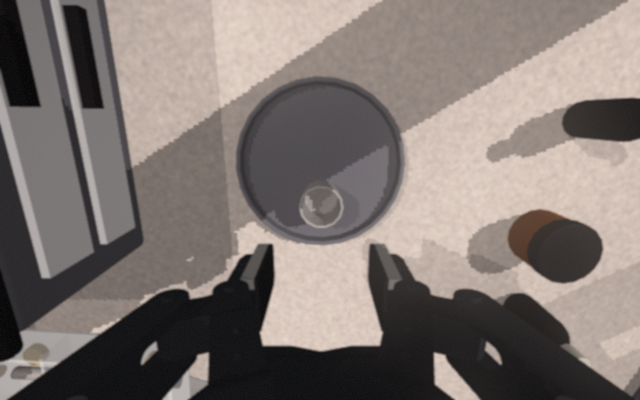

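>>> servo_tool --pt "60 12 41 0 0" --pt "60 25 82 0 0" --pt "60 38 123 5 0" --pt "60 52 163 10 0" --pt "60 63 200 15 0"

```text
t: 6.95
ee_pos: [0.4588, -0.1982, 0.2846]
tool_rot: [[-1.0, 0.0, 0.0], [0.0, 1.0, -0.0], [-0.0, -0.0, -1.0]]
ft_force: [0.7, 0.4, 0.8]
gripper_width: 0.0603
```

>>> servo_tool --pt "60 2 14 5 0" --pt "60 2 14 5 0" --pt "60 2 14 5 0"

```text
t: 7.2
ee_pos: [0.4582, -0.1854, 0.2799]
tool_rot: [[-1.0, -0.002, 0.001], [-0.002, 1.0, -0.001], [-0.001, -0.001, -1.0]]
ft_force: [-0.0, -1.3, 1.2]
gripper_width: 0.0599
```

Run:
```python
from h import *
go(.457,-.183,.26,90)
im,c=snap('wrist','w7.png')
np.savez('w7.npz',im=im,K=c[0],R=c[1],o=c[2])
t=im[:,:,::-1].copy()
def circ(cx,cy,r,z,col):
    for a in np.linspace(0,2*np.pi,50):
        p=proj(c,(cx+r*np.cos(a),cy+r*np.sin(a),z)); cv2.circle(t,(int(round(p[0])),int(round(p[1]))),0,col,-1)
x,y=.457,-.183
circ(x,y,.015,.0,(0,0,255)); circ(x,y,.015,.044,(0,255,255)); circ(x,y,.009,.08,(0,255,0))
cv2.imwrite('pics/w7a.png',t)
```

```text
shift [ 1.2  2.4 19.8] turn 0.1 alt turn -179.9 t=7.20 pos [ 458.2 -185.4  279.9] yang 90.1 F [-0.  -1.3  1.2] w 59.9 j1 -0.61 j6 -2.18
```

View pics/w7a.png

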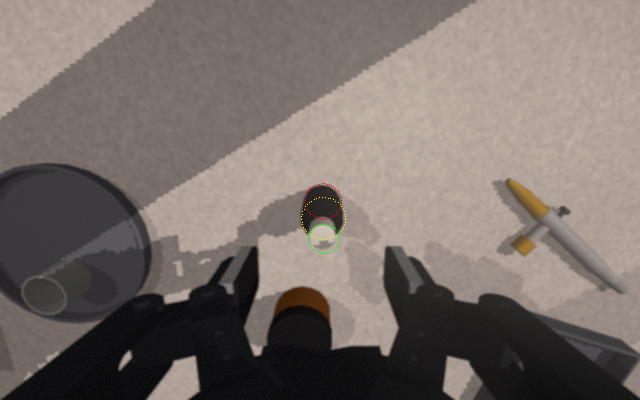

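>>> servo_tool --pt "60 1 1.5 30 0" --pt "60 1 1.5 58 0" --pt "60 1 1.5 78 0" --pt "60 1 1.5 90 0" --pt "60 1 1.5 95 0"

```text
t: 7.67
ee_pos: [0.4571, -0.1858, 0.1825]
tool_rot: [[-1.0, 0.001, -0.002], [0.001, 1.0, 0.001], [0.002, 0.001, -1.0]]
ft_force: [-0.9, -0.2, -1.1]
gripper_width: 0.0601
```

>>> servo_tool --pt "60 0 0 0 0" --pt "20 0 0 0 0" --pt "20 0 0 0 0" --pt "20 0 0 0 0" --pt "20 0 0 0 0"

```text
t: 8.08
ee_pos: [0.4575, -0.1849, 0.1856]
tool_rot: [[-1.0, -0.0, 0.002], [-0.0, 1.0, -0.002], [-0.002, -0.002, -1.0]]
ft_force: [0.5, -1.5, 3.3]
gripper_width: 0.0284
```

Run:
```python
from h import *
go(.457,-.184,.185,90)
im,c=snap('wrist','w8.png')
```

```text
shift [0.5 0.9 0.6] turn 0.0 alt turn -180.0 t=8.08 pos [ 457.5 -184.9  185.6] yang 90.0 F [ 0.5 -1.5  3.3] w 28.4 j1 -0.61 j6 -2.18
```

View pics/w8.png

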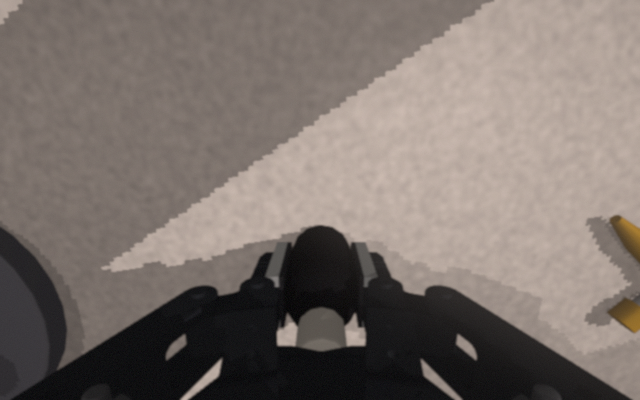

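>>> servo_tool --pt "20 0 0 -25 0" --pt "20 0 0 -60 0" --pt "20 0 20 -98 0" --pt "20 -2 55 -122 0" --pt "20 -4 95 -130 0"

```text
t: 8.55
ee_pos: [0.462, -0.091, 0.3186]
tool_rot: [[-1.0, 0.003, 0.008], [0.003, 1.0, -0.004], [-0.008, -0.004, -1.0]]
ft_force: [1.5, 0.1, -0.6]
gripper_width: 0.0285
```

>>> servo_tool --pt "20 -3 41 0 0" --pt "20 -7 82 0 0" --pt "20 -10 123 0 0" --pt "20 -14 164 0 0" --pt "20 -18 205 0 0"

```text
t: 8.97
ee_pos: [0.4782, 0.1169, 0.3147]
tool_rot: [[-1.0, -0.0, 0.001], [-0.0, 1.0, 0.0], [-0.001, 0.0, -1.0]]
ft_force: [0.8, -1.1, 0.1]
gripper_width: 0.0285
```

>>> servo_tool --pt "20 -3 40 0 3" --pt "20 -6 80 0 6" --pt "20 -10 115 0 9" --pt "20 -12 142 0 12" --pt "20 -14 160 0 12"

```text
t: 9.38
ee_pos: [0.4921, 0.2778, 0.3144]
tool_rot: [[-0.978, 0.208, 0.0], [0.208, 0.978, 0.001], [-0.0, 0.001, -1.0]]
ft_force: [-0.5, -0.1, -0.3]
gripper_width: 0.0284
```

>>> servo_tool --pt "20 0 0 0 0" --pt "20 0 0 0 0" --pt "20 0 0 0 0"

```text
t: 9.63
ee_pos: [0.4924, 0.2743, 0.3141]
tool_rot: [[-0.978, 0.207, -0.001], [0.207, 0.978, -0.001], [0.0, -0.001, -1.0]]
ft_force: [0.1, -0.3, -0.6]
gripper_width: 0.0288
```

Run:
```python
from h import *
go(.493,.382,.3,78)
im,c=snap('wrist','w9.png')
np.savez('w9.npz',im=im,K=c[0],R=c[1],o=c[2])
```

```text
shift [ 21.7 105.5  14. ] turn 0.0 alt turn -180.0 t=9.63 pos [492.4 274.3 314.1] yang 78.0 F [ 0.1 -0.3 -0.6] w 28.8 j1 0.31 j6 -1.05
```

View pics/w9.png

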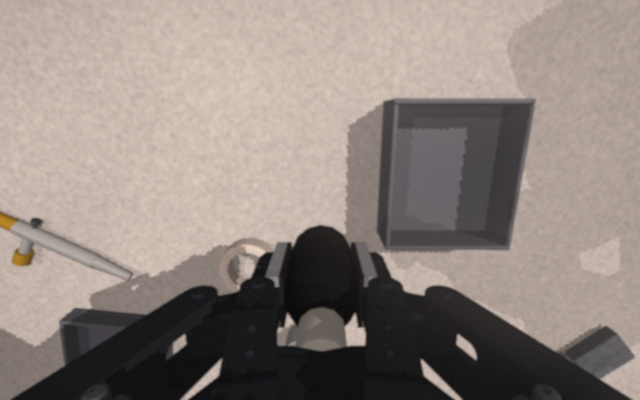

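Run:
```python
from h import *
d=np.load('w9.npz');c=(d['K'],d['R'],d['o'])
q=[(394.5,99),(535,99.5),(511.5,249.5),(386,248)]
W=np.array([onz(c,p,.042)[:2] for p in q])*1000;print(np.round(W,1),W.mean(0),[np.linalg.norm(W[i]-W[i-1]) for i in range(4)])
for a,b in [(0,1),(3,2),(0,3),(1,2)]:
    e=W[b]-W[a];print(np.degrees(np.arctan2(e[1],e[0])))
m=W.mean(0)/1e3; ax=np.array([np.cos(np.radians(-12)),np.sin(np.radians(-12))])
p=m+ax*.028;print(p); go(p[0],p[1],.25,78); p=m-ax*.028;print(p)
```

```text
[[424.7 344. ]
 [446.3 443.5]
 [561.9 421.1]
 [539.  320. ]] [492.98148615 382.11665618] [np.float64(116.84508179629026), np.float64(101.80773036536498), np.float64(117.78666644071215), np.float64(103.70353298010778)]
77.76127173947974
77.25639510762011
-11.853697668325118
-10.936436467721181
[0.52036962 0.37629513]
shift [ -5.9 106.   64.1] turn -0.0 alt turn 180.0 t=9.68 pos [492.6 273.9 314.1] yang 78.0 F [ 0.2 -1.1 -0.4] w 28.6 j1 0.31 j6 -1.05
[0.46559335 0.38793818]
```

>>> servo_tool --pt "20 -2 35 10 0" --pt "20 -4 65 25 0" --pt "20 -6 88 42 0" --pt "20 -6 101 54 0" --pt "20 -6 106 60 0"

```text
t: 10.1
ee_pos: [0.5208, 0.3773, 0.2522]
tool_rot: [[-0.978, 0.208, -0.002], [0.208, 0.978, -0.001], [0.002, -0.001, -1.0]]
ft_force: [-0.2, -0.8, -0.6]
gripper_width: 0.0286
```

>>> servo_tool --pt "20 0 0 1 0" --pt "20 0 0 2 0" --pt "20 0 0 2 0"

```text
t: 10.35
ee_pos: [0.5209, 0.376, 0.2528]
tool_rot: [[-0.978, 0.209, 0.0], [0.209, 0.978, -0.0], [-0.0, -0.0, -1.0]]
ft_force: [0.3, -0.7, -0.0]
gripper_width: 0.0287
```

Run:
```python
from h import *
go(.520,.376,.1896,78)
im,c=snap('top','t2.png')
cv2.imwrite('pics/t2a.png',cv2.resize(im[150:290,80:260,::-1],None,fx=4,fy=4,interpolation=cv2.INTER_CUBIC))
```

```text
shift [ 0.9 -0.1 63.2] turn -0.1 alt turn 179.9 t=10.35 pos [520.9 376.  252.8] yang 77.9 F [ 0.3 -0.7 -0. ] w 28.7 j1 0.45 j6 -0.91
```

View pics/t2a.png

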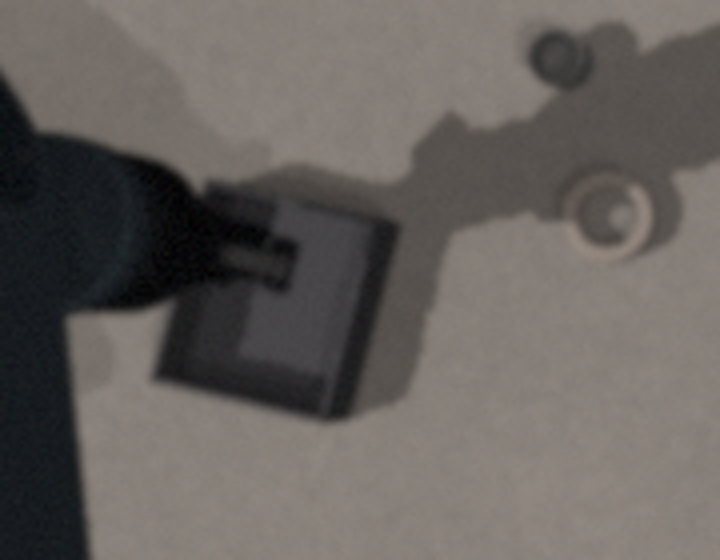

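>>> servo_tool --pt "20 0 0 20 0" --pt "20 0 0 38 0" --pt "20 0 0 51 0" --pt "20 0 0 58 0" --pt "20 0 0 61 0"

```text
t: 10.82
ee_pos: [0.5205, 0.3765, 0.1908]
tool_rot: [[-0.978, 0.209, -0.001], [0.209, 0.978, -0.0], [0.001, -0.001, -1.0]]
ft_force: [0.5, 0.1, -0.2]
gripper_width: 0.0288
```

>>> servo_tool --pt "20 0 0 0 0" --pt "20 0 0 1 0" --pt "20 0 0 1 0"

```text
t: 11.07
ee_pos: [0.5211, 0.3773, 0.1912]
tool_rot: [[-0.978, 0.208, 0.002], [0.208, 0.978, 0.001], [-0.001, 0.001, -1.0]]
ft_force: [-0.2, -0.7, -0.5]
gripper_width: 0.0287
```

>>> servo_tool --pt "20 0 0 1 0" --pt "20 0 0 1 0"

```text
t: 11.23
ee_pos: [0.5208, 0.3773, 0.1897]
tool_rot: [[-0.978, 0.208, 0.001], [0.208, 0.978, 0.0], [-0.001, 0.001, -1.0]]
ft_force: [-0.6, -0.2, -0.5]
gripper_width: 0.0285
```

>>> servo_tool --pt "20 0 0 1 0" --pt "20 0 0 1 0"

```text
t: 11.4
ee_pos: [0.5208, 0.3774, 0.1896]
tool_rot: [[-0.978, 0.208, 0.001], [0.208, 0.978, 0.0], [-0.001, 0.001, -1.0]]
ft_force: [-1.2, -1.5, 7.3]
gripper_width: 0.0285
```

Contact with the floor. Open and rise.

>>> servo_tool --pt "44 0 0 -1 0" --pt "44 0 0 -1 0" --pt "44 0 0 -1 0"

```text
t: 11.65
ee_pos: [0.5207, 0.3773, 0.1892]
tool_rot: [[-0.978, 0.208, 0.0], [0.208, 0.978, 0.0], [-0.0, 0.0, -1.0]]
ft_force: [-1.2, -1.0, 0.4]
gripper_width: 0.0443
```

>>> servo_tool --pt "44 0 0 -10 0" --pt "44 0 0 -30 0" --pt "44 0 0 -65 0" --pt "44 0 0 -100 0" --pt "44 0 0 -120 0"

```text
t: 12.07
ee_pos: [0.5213, 0.3776, 0.3138]
tool_rot: [[-0.978, 0.208, 0.005], [0.208, 0.978, 0.002], [-0.004, 0.003, -1.0]]
ft_force: [0.4, 0.1, 0.9]
gripper_width: 0.044
```

Run:
```python
from h import *
go(.637,.223,.28,90)
im,c=snap('wrist','w10.png')
```

```text
shift [-145.2 -127.3   34. ] turn -12.0 alt turn 168.0 t=12.07 pos [521.3 377.6 313.8] yang 78.0 F [0.4 0.1 0.9] w 44.0 j1 0.45 j6 -0.91
```

View pics/w10.png

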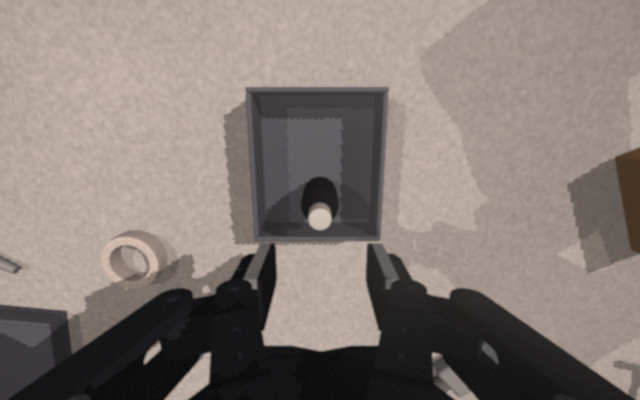

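>>> servo_tool --pt "60 -30 -26 4 -3" --pt "60 -60 -52 10 -6" --pt "60 -90 -80 18 -9" --pt "60 -120 -107 26 -12" --pt "60 -142 -126 34 -12"

```text
t: 12.53
ee_pos: [0.6349, 0.2216, 0.2754]
tool_rot: [[-1.0, -0.002, 0.001], [-0.002, 1.0, -0.001], [-0.001, -0.001, -1.0]]
ft_force: [-0.4, -0.3, -0.0]
gripper_width: 0.0604
```

>>> servo_tool --pt "60 0 0 0 0" --pt "60 0 0 0 0" --pt "60 0 0 0 0"

```text
t: 12.78
ee_pos: [0.6332, 0.2246, 0.2752]
tool_rot: [[-1.0, 0.001, -0.001], [0.001, 1.0, 0.0], [0.001, 0.0, -1.0]]
ft_force: [-0.7, 0.4, -0.1]
gripper_width: 0.0602
```

```bash
cat >> h.py <<'E'
def ov(t,c,rings):
    for (x,y,r,z,col) in rings:
        for a in np.linspace(0,2*np.pi,50):
            p=proj(c,(x+r*np.cos(a),y+r*np.sin(a),z)); cv2.circle(t,(int(round(p[0])),int(round(p[1]))),0,col,-1)
G,Rd,Y=(0,255,0),(0,0,255),(0,255,255)
E
python3 - <<'E'
from h import *
go(.637,.223,.28,90)
im,c=snap('wrist','w11.png')
np.savez('w11.npz',im=im,K=c[0],R=c[1],o=c[2])
t=im[:,:,::-1].copy()
ov(t,c,[(.637,.223,.0175,.032,G),(.637,.223,.014,0,Rd)])
cv2.imwrite('pics/w11a.png',t)
E
```

```text
shift [-3.8 -1.6 -4.8] turn -0.0 alt turn 180.0 t=12.78 pos [633.2 224.6 275.2] yang 90.0 F [-0.7  0.4 -0.1] w 60.2 j1 0.18 j6 -1.40
```

View pics/w11a.png

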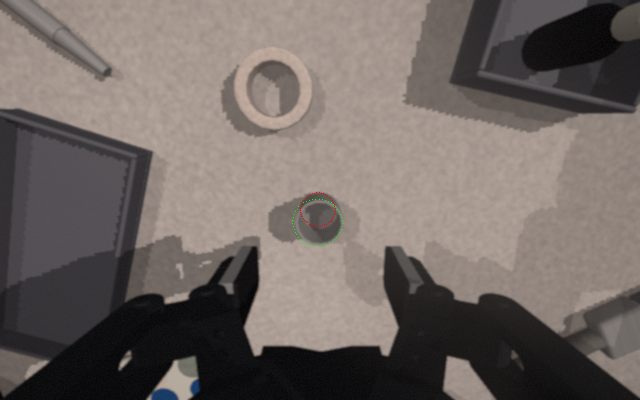

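>>> servo_tool --pt "60 -1 -1 32 0" --pt "60 -1 -1 62 0" --pt "60 -1 -1 82 0" --pt "60 -1 -1 94 0" --pt "60 -1 -1 99 0"

```text
t: 13.25
ee_pos: [0.633, 0.2248, 0.1744]
tool_rot: [[-1.0, -0.002, -0.003], [-0.002, 1.0, -0.0], [0.003, -0.0, -1.0]]
ft_force: [0.1, -0.3, -0.1]
gripper_width: 0.0604
```

>>> servo_tool --pt "60 0 0 0 0" --pt "25 0 0 0 0" --pt "25 0 0 0 0" --pt "25 0 0 0 0" --pt "25 0 0 0 0"

```text
t: 13.67
ee_pos: [0.6351, 0.2238, 0.1784]
tool_rot: [[-1.0, -0.0, 0.004], [-0.0, 1.0, 0.001], [-0.004, 0.001, -1.0]]
ft_force: [-0.1, 1.4, 7.1]
gripper_width: 0.0331
```

Run:
```python
from h import *
go(.634,.223,.176,90)
im,c=snap('wrist','w12.png')
```

```text
shift [ 1.1 -0.8  2.4] turn 0.0 alt turn -180.0 t=13.67 pos [635.1 223.8 178.4] yang 90.0 F [-0.1  1.4  7.1] w 33.1 j1 0.17 j6 -1.40
```

View pics/w12.png

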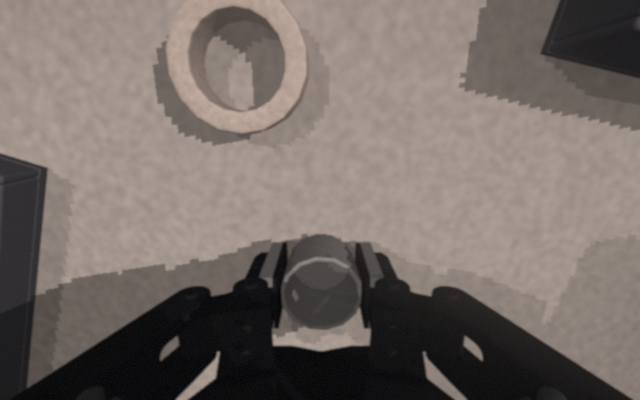

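>>> servo_tool --pt "25 0 0 -25 0" --pt "25 0 0 -60 0" --pt "25 8 -20 -97 0" --pt "25 18 -55 -118 0" --pt "25 29 -93 -125 0"

```text
t: 14.13
ee_pos: [0.6063, 0.131, 0.3064]
tool_rot: [[-1.0, -0.003, 0.009], [-0.003, 1.0, 0.001], [-0.009, 0.001, -1.0]]
ft_force: [1.4, -0.8, -1.1]
gripper_width: 0.0331
```

>>> servo_tool --pt "25 11 -40 0 0" --pt "25 22 -80 0 0" --pt "25 33 -120 0 0" --pt "25 44 -160 0 0" --pt "25 55 -200 0 0"

```text
t: 14.55
ee_pos: [0.5495, -0.0713, 0.3019]
tool_rot: [[-1.0, -0.0, 0.001], [-0.0, 1.0, -0.0], [-0.001, -0.0, -1.0]]
ft_force: [0.8, -0.7, -1.1]
gripper_width: 0.0331
```

>>> servo_tool --pt "25 11 -40 0 0" --pt "25 22 -80 0 0" --pt "25 33 -120 0 0" --pt "25 44 -160 0 0" --pt "25 55 -200 0 0"

```text
t: 14.97
ee_pos: [0.4944, -0.2714, 0.3019]
tool_rot: [[-1.0, 0.0, 0.001], [0.0, 1.0, -0.001], [-0.001, -0.001, -1.0]]
ft_force: [0.6, 0.0, -0.3]
gripper_width: 0.0329
```

Run:
```python
from h import *
go(.466,-.397,.22,90)
```

```text
shift [  28.5 -125.5   82. ] turn -0.0 alt turn 180.0 t=14.97 pos [ 494.4 -271.4  301.9] yang 90.0 F [ 0.6  0.  -0.3] w 32.9 j1 -0.70 j6 -2.27
```

>>> servo_tool --pt "25 9 -40 5 0" --pt "25 18 -78 20 0" --pt "25 25 -107 45 0" --pt "25 28 -123 68 0" --pt "25 29 -127 80 0"

```text
t: 15.38
ee_pos: [0.4647, -0.3995, 0.219]
tool_rot: [[-1.0, 0.004, -0.001], [0.004, 1.0, 0.0], [0.001, 0.0, -1.0]]
ft_force: [-0.1, 0.9, -0.5]
gripper_width: 0.033
```

>>> servo_tool --pt "25 0 0 0 0" --pt "25 0 0 0 0"

```text
t: 15.55
ee_pos: [0.4664, -0.3959, 0.2209]
tool_rot: [[-1.0, 0.0, -0.001], [0.0, 1.0, 0.002], [0.001, 0.002, -1.0]]
ft_force: [-0.5, -0.4, -0.4]
gripper_width: 0.033
```

Run:
```python
from h import *
go(.466,-.397,.1824,90)
```

```text
shift [ 0.3 -1.2 38.5] turn -0.0 alt turn 180.0 t=15.55 pos [ 466.4 -395.9  220.9] yang 90.0 F [-0.5 -0.4 -0.4] w 33.0 j1 -0.89 j6 -2.46
```

>>> servo_tool --pt "25 0 -1 14 0" --pt "25 0 -1 25 0" --pt "25 0 -1 32 0" --pt "25 0 -1 35 0" --pt "25 0 -1 36.5 0"

```text
t: 15.97
ee_pos: [0.4668, -0.3967, 0.1846]
tool_rot: [[-1.0, -0.001, -0.0], [-0.001, 1.0, 0.0], [0.0, 0.0, -1.0]]
ft_force: [0.8, 0.1, 0.3]
gripper_width: 0.0332
```

>>> servo_tool --pt "25 0 0 0.5 0" --pt "25 0 0 1 0" --pt "25 0 0 1 0"

```text
t: 16.22
ee_pos: [0.4666, -0.3976, 0.1841]
tool_rot: [[-1.0, -0.0, 0.0], [-0.0, 1.0, -0.001], [-0.0, -0.001, -1.0]]
ft_force: [-1.3, 0.4, 0.0]
gripper_width: 0.0331
```

>>> servo_tool --pt "25 0 0 1 0" --pt "25 0 0 1 0"

```text
t: 16.38
ee_pos: [0.4665, -0.3976, 0.1829]
tool_rot: [[-1.0, -0.0, 0.0], [-0.0, 1.0, -0.0], [-0.0, -0.0, -1.0]]
ft_force: [0.5, -0.2, -1.0]
gripper_width: 0.033
```

>>> servo_tool --pt "25 0 0 1 0" --pt "25 0 0 1 0"

```text
t: 16.55
ee_pos: [0.4665, -0.3977, 0.1824]
tool_rot: [[-1.0, -0.0, 0.0], [-0.0, 1.0, -0.0], [-0.0, -0.0, -1.0]]
ft_force: [-1.5, 0.3, 4.0]
gripper_width: 0.0334
```

>>> servo_tool --pt "25 0 0 0.5 0" --pt "25 0 0 0.5 0"

```text
t: 16.72
ee_pos: [0.4665, -0.3977, 0.1824]
tool_rot: [[-1.0, -0.0, 0.001], [-0.0, 1.0, -0.001], [-0.001, -0.001, -1.0]]
ft_force: [-0.7, 1.1, 8.0]
gripper_width: 0.033
```

>>> servo_tool --pt "46 0 0 -1 0" --pt "46 0 0 -1 0" --pt "46 0 0 -1 0"

```text
t: 16.97
ee_pos: [0.4664, -0.3976, 0.1821]
tool_rot: [[-1.0, -0.0, 0.0], [-0.0, 1.0, -0.0], [-0.0, -0.0, -1.0]]
ft_force: [-0.3, 0.5, -0.1]
gripper_width: 0.0458
```

>>> servo_tool --pt "46 0 0 -10 0" --pt "46 0 0 -30 0" --pt "46 0 0 -60 0" --pt "46 0 0 -95 0" --pt "46 0 0 -120 0"

```text
t: 17.38
ee_pos: [0.4667, -0.3978, 0.3054]
tool_rot: [[-1.0, -0.0, 0.001], [-0.0, 1.0, -0.002], [-0.001, -0.002, -1.0]]
ft_force: [1.5, -0.4, -0.4]
gripper_width: 0.046
```

Run:
```python
from h import *
go(.632,-.204,.285,90)
im,c=snap('wrist','w13.png')
```

```text
shift [-165.3  193.8   20.3] turn 0.0 alt turn -180.0 t=17.38 pos [ 466.7 -397.8  305.4] yang 90.0 F [ 1.5 -0.4 -0.4] w 46.0 j1 -0.89 j6 -2.46
```

View pics/w13.png

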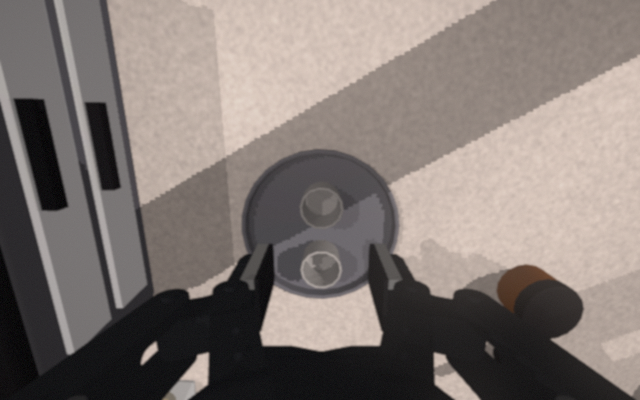

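>>> servo_tool --pt "60 -27 32 0 0" --pt "60 -54 64 0 0" --pt "60 -81 96 3 0" --pt "60 -108 128 7 0" --pt "60 -133 157 10 0"

```text
t: 17.85
ee_pos: [0.6004, -0.2387, 0.2925]
tool_rot: [[-1.0, 0.0, 0.0], [0.0, 1.0, -0.0], [-0.0, -0.0, -1.0]]
ft_force: [0.1, -0.3, 0.8]
gripper_width: 0.0601
```

>>> servo_tool --pt "60 -18 20 2 0" --pt "60 -31 34 4 0" --pt "60 -33 36 5 0" --pt "60 -33 36 5 0" --pt "60 -33 36 5 0"

```text
t: 18.27
ee_pos: [0.6321, -0.2049, 0.2872]
tool_rot: [[-1.0, -0.001, -0.001], [-0.001, 1.0, -0.0], [0.001, -0.0, -1.0]]
ft_force: [-0.0, -0.9, -0.1]
gripper_width: 0.0601
```

Run:
```python
from h import *
go(.632,-.206,.185,90)
im,c=snap('wrist','w14.png')
np.savez('w14.npz',im=im,K=c[0],R=c[1],o=c[2])
t=im[:,:,::-1].copy()
x,y=.632,-.206
ov(t,c,[(x,y,.015,0,Rd),(x,y,.015,.044,Y),(x,y,.009,.08,G)])
cv2.imwrite('pics/w14a.png',t)
```

```text
shift [  0.   -1.1 102.2] turn 0.0 alt turn -180.0 t=18.27 pos [ 632.1 -204.9  287.2] yang 90.0 F [-0.  -0.9 -0.1] w 60.1 j1 -0.48 j6 -2.05
```

View pics/w14a.png

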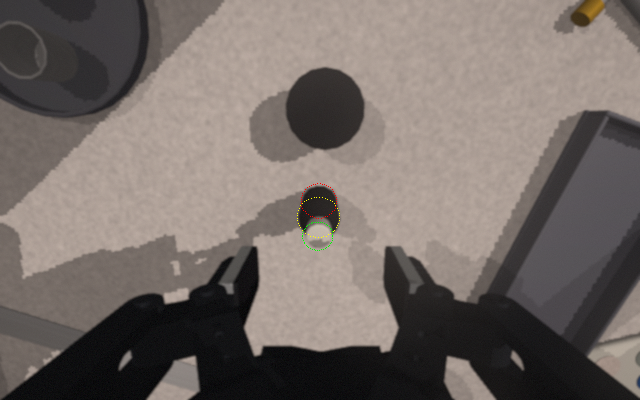

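>>> servo_tool --pt "60 1 -1 32 0" --pt "60 1 -1 62 0" --pt "60 1 -1 83 0" --pt "60 1 -1 96 0" --pt "60 1 -1 102 0"

```text
t: 18.73
ee_pos: [0.6301, -0.2065, 0.1831]
tool_rot: [[-1.0, 0.002, -0.003], [0.002, 1.0, 0.001], [0.003, 0.001, -1.0]]
ft_force: [0.5, -0.4, 0.4]
gripper_width: 0.0602
```

>>> servo_tool --pt "60 0 0 0 0" --pt "20 0 0 0 0" --pt "20 0 0 0 0" --pt "20 0 0 0 0" --pt "20 0 0 0 0"

```text
t: 19.15
ee_pos: [0.6322, -0.2059, 0.1872]
tool_rot: [[-1.0, -0.0, 0.003], [-0.0, 1.0, -0.002], [-0.003, -0.002, -1.0]]
ft_force: [-0.1, -0.3, 5.2]
gripper_width: 0.0284
```

Run:
```python
from h import *
go(.632,-.206,.185,90)
im,c=snap('wrist','w15.png')
```

```text
shift [ 0.2 -0.1  2.2] turn 0.0 alt turn -180.0 t=19.15 pos [ 632.2 -205.9  187.2] yang 90.0 F [-0.1 -0.3  5.2] w 28.4 j1 -0.48 j6 -2.05
```

View pics/w15.png

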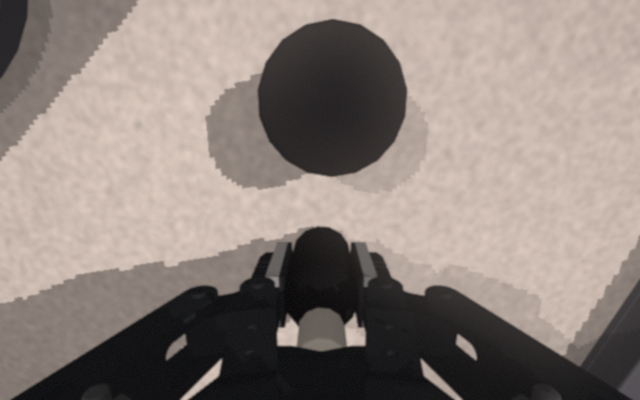

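>>> servo_tool --pt "20 0 0 -25 0" --pt "20 0 0 -60 0" --pt "20 6 20 -97 0" --pt "20 16 55 -122 0" --pt "20 27 93 -130 0"

```text
t: 19.62
ee_pos: [0.6059, -0.1152, 0.3198]
tool_rot: [[-1.0, 0.003, 0.008], [0.003, 1.0, -0.004], [-0.008, -0.004, -1.0]]
ft_force: [1.1, 0.2, 0.7]
gripper_width: 0.0283
```

>>> servo_tool --pt "20 11 40 0 0" --pt "20 22 80 0 0" --pt "20 33 120 0 0" --pt "20 44 160 0 0" --pt "20 55 200 0 0"

```text
t: 20.03
ee_pos: [0.5488, 0.0878, 0.3153]
tool_rot: [[-1.0, -0.0, 0.001], [-0.0, 1.0, 0.0], [-0.001, 0.0, -1.0]]
ft_force: [0.9, 0.2, -0.2]
gripper_width: 0.0282
```

>>> servo_tool --pt "20 11 40 0 3" --pt "20 22 80 0 6" --pt "20 33 118 0 9" --pt "20 44 150 0 12" --pt "20 55 175 0 12"

```text
t: 20.45
ee_pos: [0.4936, 0.2636, 0.3153]
tool_rot: [[-0.978, 0.209, 0.001], [0.209, 0.978, 0.001], [-0.0, 0.001, -1.0]]
ft_force: [0.2, -0.5, -0.6]
gripper_width: 0.0286
```

Run:
```python
from h import *
go(.4655,.388,.255,78)
```

```text
shift [ 53.4 115.8  60.3] turn -0.1 alt turn 179.9 t=20.45 pos [493.6 263.6 315.3] yang 77.9 F [ 0.2 -0.5 -0.6] w 28.6 j1 0.29 j6 -1.07
```

>>> servo_tool --pt "20 15 32 3 0" --pt "20 30 66 8 0" --pt "20 42 92 18 0" --pt "20 50 109 32 0" --pt "20 53 116 48 0"

```text
t: 20.87
ee_pos: [0.4659, 0.3884, 0.2674]
tool_rot: [[-0.979, 0.205, 0.002], [0.205, 0.979, 0.002], [-0.002, 0.003, -1.0]]
ft_force: [0.2, -0.2, -1.2]
gripper_width: 0.0285
```

>>> servo_tool --pt "20 0 0 8 0" --pt "20 0 0 12 0" --pt "20 0 0 12 0"

```text
t: 21.12
ee_pos: [0.4669, 0.3847, 0.254]
tool_rot: [[-0.978, 0.208, -0.002], [0.208, 0.978, -0.001], [0.001, -0.002, -1.0]]
ft_force: [0.8, -0.4, -0.3]
gripper_width: 0.0284
```

Run:
```python
from h import *
go(.4655,.388,.1912,78)
im,c=snap('wrist','w16.png')
```

```text
shift [ 2.   3.1 62.8] turn -0.0 alt turn 180.0 t=21.12 pos [466.9 384.7 254. ] yang 78.0 F [ 0.8 -0.4 -0.3] w 28.4 j1 0.51 j6 -0.86
```

View pics/w16.png

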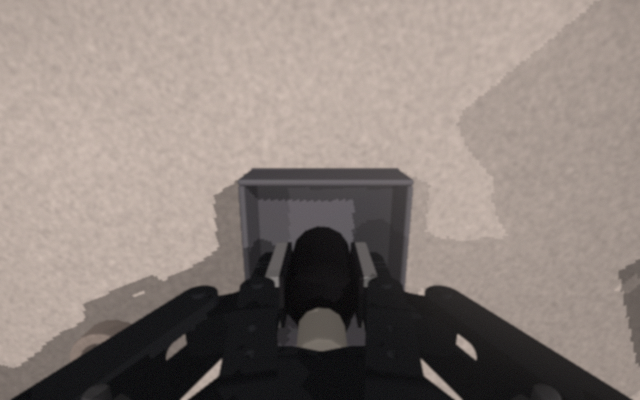

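>>> servo_tool --pt "20 2 3 20 0" --pt "20 2 3 38 0" --pt "20 2 3 51 0" --pt "20 2 3 58 0" --pt "20 2 3 61 0"

```text
t: 21.58
ee_pos: [0.4662, 0.3879, 0.1936]
tool_rot: [[-0.978, 0.209, -0.0], [0.209, 0.978, -0.0], [0.0, -0.0, -1.0]]
ft_force: [1.2, 0.3, -0.8]
gripper_width: 0.0287
```

>>> servo_tool --pt "20 0 0 0 0" --pt "20 0 0 1 0" --pt "20 0 0 1 0"

```text
t: 21.83
ee_pos: [0.4663, 0.3888, 0.1938]
tool_rot: [[-0.978, 0.208, 0.002], [0.208, 0.978, 0.001], [-0.001, 0.001, -1.0]]
ft_force: [0.0, -0.2, -1.0]
gripper_width: 0.0283
```

>>> servo_tool --pt "20 0 0 1 0" --pt "20 0 0 1 0"

```text
t: 22.0
ee_pos: [0.4659, 0.3888, 0.1923]
tool_rot: [[-0.978, 0.208, 0.001], [0.208, 0.978, 0.001], [-0.001, 0.001, -1.0]]
ft_force: [0.4, -0.5, -0.6]
gripper_width: 0.0285
```

>>> servo_tool --pt "20 0 0 1 0" --pt "20 0 0 1 0"

```text
t: 22.17
ee_pos: [0.4659, 0.3889, 0.1912]
tool_rot: [[-0.978, 0.208, 0.001], [0.208, 0.978, 0.0], [-0.001, 0.001, -1.0]]
ft_force: [-0.4, -0.4, 1.9]
gripper_width: 0.0282
```

>>> servo_tool --pt "20 0 0 0.5 0" --pt "20 0 0 0.5 0"

```text
t: 22.33
ee_pos: [0.4659, 0.3889, 0.1912]
tool_rot: [[-0.978, 0.208, 0.001], [0.208, 0.978, 0.0], [-0.001, 0.001, -1.0]]
ft_force: [-1.8, -0.2, 6.4]
gripper_width: 0.0285
```

>>> servo_tool --pt "44 0 0 -0.5 0" --pt "44 0 0 -0.5 0" --pt "44 0 0 -0.5 0"

```text
t: 22.58
ee_pos: [0.4657, 0.3887, 0.1907]
tool_rot: [[-0.978, 0.208, -0.0], [0.208, 0.978, -0.0], [0.0, -0.0, -1.0]]
ft_force: [-0.1, 0.3, 0.7]
gripper_width: 0.0442
```

>>> servo_tool --pt "44 0 0 -10 0" --pt "44 0 0 -30 0" --pt "44 0 0 -65 0" --pt "44 0 0 -100 0" --pt "44 0 0 -120 0"

```text
t: 23.0
ee_pos: [0.4663, 0.3891, 0.3153]
tool_rot: [[-0.978, 0.208, 0.004], [0.208, 0.978, 0.002], [-0.004, 0.003, -1.0]]
ft_force: [1.1, 0.0, 1.1]
gripper_width: 0.0441
```

Run:
```python
from h import *
go(.494,.027,.3,-40)
im,c=snap('wrist','w17.png')
```

```text
shift [-102.2 -348.5   14.5] turn -62.0 alt turn 118.0 t=23.00 pos [466.3 389.1 315.3] yang 78.0 F [1.1 0.  1.1] w 44.1 j1 0.51 j6 -0.85
```

View pics/w17.png

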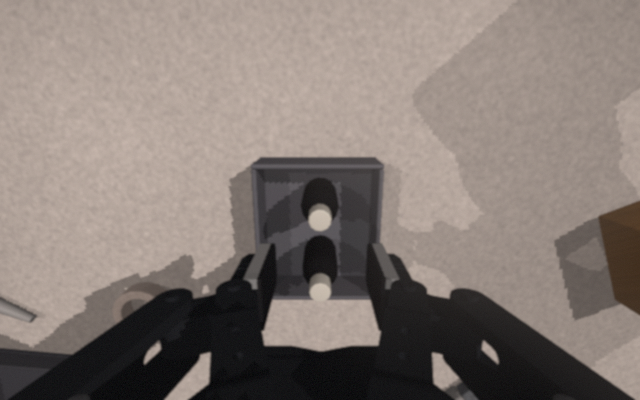

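>>> servo_tool --pt "50 -11 -38 0 -6" --pt "50 -22 -76 2 -12" --pt "50 -33 -114 4 -18" --pt "50 -44 -152 6 -24" --pt "50 -55 -190 8 -30"

```text
t: 23.47
ee_pos: [0.4796, 0.1899, 0.3031]
tool_rot: [[-0.949, -0.315, 0.001], [-0.315, 0.949, -0.0], [-0.0, -0.0, -1.0]]
ft_force: [0.1, -0.2, -0.8]
gripper_width: 0.0502
```

Run:
```python
from h import *
go(.494,.027,.3,-40)
```

```text
shift [  37.7 -159.1    3.2] turn -31.6 alt turn 148.4 t=23.47 pos [479.6 189.9 303.1] yang 108.4 F [ 0.1 -0.2 -0.8] w 50.2 j1 0.16 j6 -1.73
```

>>> servo_tool --pt "50 9 -39 1 -6.5" --pt "50 18 -78 2 -13" --pt "50 27 -114 3 -19.5" --pt "50 34 -142 3 -26" --pt "50 37 -158 3 -31.6"

```text
t: 23.88
ee_pos: [0.4936, 0.0267, 0.3002]
tool_rot: [[-0.645, -0.764, 0.0], [-0.764, 0.645, -0.001], [0.001, -0.001, -1.0]]
ft_force: [0.1, -0.9, 0.2]
gripper_width: 0.0503
```

>>> servo_tool --pt "50 0 0 0 0" --pt "50 0 0 0 0" --pt "50 0 0 0 0"

```text
t: 24.13
ee_pos: [0.4935, 0.0302, 0.2999]
tool_rot: [[-0.65, -0.76, -0.0], [-0.76, 0.65, 0.001], [-0.0, 0.0, -1.0]]
ft_force: [0.8, 0.5, 0.2]
gripper_width: 0.0505
```

Run:
```python
from h import *
go(.494,.027,.3,-40)
im,c=snap('wrist','w18.png')
np.savez('w18.npz',im=im,K=c[0],R=c[1],o=c[2])
```

```text
shift [ 2.1 -2.5 -0.1] turn -0.6 alt turn 179.4 t=24.13 pos [493.5  30.2 299.9] yang 139.4 F [0.8 0.5 0.2] w 50.5 j1 -0.17 j6 -2.60
```

View pics/w18.png

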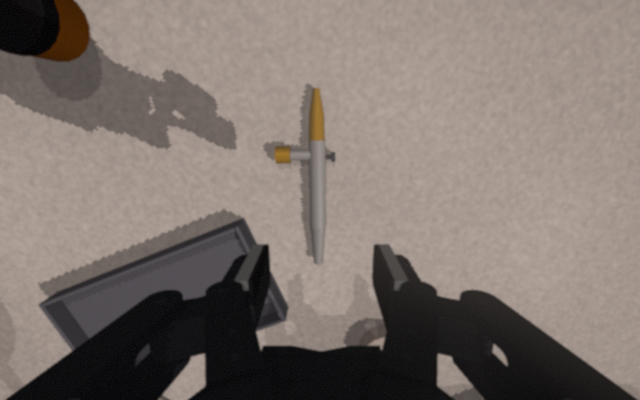

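Run:
```python
from h import *
d=np.load('w18.npz');c=(d['K'],d['R'],d['o'])
a=onz(c,(319.5,262.5),.006);b=onz(c,(316.6,88),.007);d=b-a;L=np.linalg.norm(d);u=d/L
print('brush',a,b,L,np.degrees(np.arctan2(d[1],d[0])),'grip',a+u*L*62/150)
print('stem line',[onz(c,p,.007) for p in [(317.5,155)]], [np.dot(onz(c,(317.5,155),.007)-a,u)])
p=a+u*(L*62/150+.004); print(p)
go(p[0],p[1],.177,np.degrees(np.arctan2(d[1],d[0]))+90)
# tray corners visible
q=[(243,220),(287.5,313),(41,304)]
W=np.array([onz(c,p,.022)[:2] for p in q])*1000; print(np.round(W,1)); print(np.linalg.norm(W[0]-W[1]),np.linalg.norm(W[0]-W[2]))
```

```text
brush [0.53356126 0.0769895  0.006     ] [ 0.43750308 -0.03814421  0.007     ] 0.14994647310236486 -129.8388645463344 grip [0.49385721 0.0294009  0.00641333]
stem line [array([0.47100937, 0.00174702, 0.007     ])] [np.float64(0.09785202425152945)]
[0.49129474 0.02632957 0.00644001]
shift [  4.7  -1.2 122.9] turn -0.6 alt turn 179.4 t=24.18 pos [493.5  30.7 299.9] yang 139.5 F [-0.5 -0.2  0.7] w 50.1 j1 -0.16 j6 -2.60
[[551.1   0.9]
 [582.7  90.1]
 [743.3 -60. ]]
94.62373240084983 201.55217171760265
```

>>> servo_tool --pt "50 5 -1 35 -0.6" --pt "50 5 -1 70 -0.6" --pt "50 5 -1 97 -0.6" --pt "50 5 -1 112 -0.6" --pt "50 5 -1 119 -0.6"

```text
t: 24.6
ee_pos: [0.49, 0.0269, 0.1784]
tool_rot: [[-0.639, -0.769, -0.005], [-0.769, 0.639, 0.001], [0.002, 0.004, -1.0]]
ft_force: [0.1, -0.1, 0.6]
gripper_width: 0.05
```

>>> servo_tool --pt "50 0 0 1 0" --pt "50 0 0 2 0" --pt "50 0 0 2 0"

```text
t: 24.85
ee_pos: [0.4919, 0.0257, 0.1797]
tool_rot: [[-0.64, -0.769, 0.002], [-0.769, 0.64, -0.0], [-0.001, -0.002, -1.0]]
ft_force: [-0.0, -0.5, -0.9]
gripper_width: 0.0501
```

Run:
```python
from h import *
go(.4913,.0263,.175,140.1)
im,c=snap('wrist','w19.png')
```

```text
shift [-0.1  0.8  4.7] turn 0.1 alt turn -179.9 t=24.85 pos [491.9  25.7 179.7] yang 140.2 F [-0.  -0.5 -0.9] w 50.1 j1 -0.17 j6 -2.62
```

View pics/w19.png

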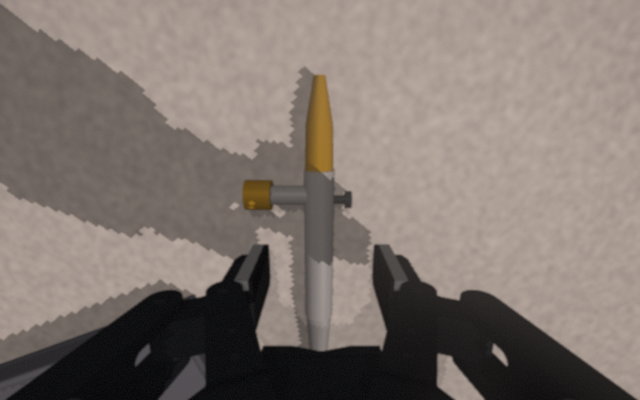

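>>> servo_tool --pt "50 0 0.5 3 0" --pt "50 0 0.5 4.5 0" --pt "30 0 0.5 4.5 0" --pt "5 0 0.5 4.5 0" --pt "5 0 0.5 4.5 0"

```text
t: 25.32
ee_pos: [0.491, 0.0255, 0.1745]
tool_rot: [[-0.64, -0.768, 0.001], [-0.768, 0.64, -0.0], [-0.0, -0.001, -1.0]]
ft_force: [1.4, -1.2, 0.7]
gripper_width: 0.0141
```

>>> servo_tool --pt "5 0 0 0 0" --pt "5 0 0 0 0" --pt "5 0 0 0 0"

```text
t: 25.57
ee_pos: [0.491, 0.0255, 0.1747]
tool_rot: [[-0.64, -0.768, 0.001], [-0.768, 0.64, -0.0], [-0.0, -0.001, -1.0]]
ft_force: [-0.8, -0.0, 6.1]
gripper_width: 0.0117
```

Run:
```python
from h import *
go(.4913,.0263,.175,140.1)
im,c=snap('wrist','w20.png')
```

```text
shift [-0.8  0.3 -0.3] turn 0.1 alt turn -179.9 t=25.57 pos [491.   25.5 174.7] yang 140.2 F [-0.8 -0.   6.1] w 11.7 j1 -0.18 j6 -2.62
```

View pics/w20.png

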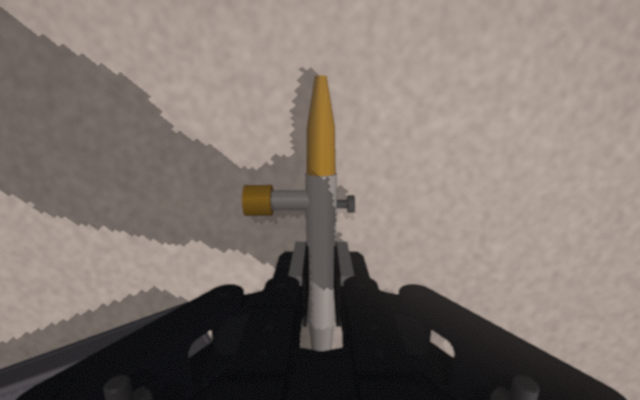

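>>> servo_tool --pt "5 0 0 -12 0" --pt "5 0 0 -35 0" --pt "5 0 0 -65 5" --pt "5 -5 -6 -90 11" --pt "5 -12 -13 -105 17"

```text
t: 26.03
ee_pos: [0.5086, 0.0265, 0.2815]
tool_rot: [[-0.84, -0.543, 0.002], [-0.543, 0.84, -0.0], [-0.001, -0.001, -1.0]]
ft_force: [0.5, 0.3, -1.1]
gripper_width: 0.0114
```

Run:
```python
from h import *
go(.56,.04,.28,72)
```

```text
shift [-50.5 -16.6   1.6] turn 50.9 alt turn -129.1 t=26.03 pos [508.6  26.5 281.5] yang 122.9 F [ 0.5  0.3 -1.1] w 11.4 j1 -0.17 j6 -2.31
```

>>> servo_tool --pt "5 -12 -4 0 6" --pt "5 -24 -8 0 12" --pt "5 -36 -12 0 18" --pt "5 -46 -15 0 24" --pt "5 -50 -17 0 30"

```text
t: 26.45
ee_pos: [0.5606, 0.04, 0.2788]
tool_rot: [[-0.999, -0.051, 0.0], [-0.051, 0.999, 0.0], [-0.0, 0.0, -1.0]]
ft_force: [0.4, -0.1, -1.7]
gripper_width: 0.0114
```

>>> servo_tool --pt "5 0 0 0 6" --pt "5 0 0 0 12" --pt "5 0 0 0 17" --pt "5 0 0 0 20" --pt "5 0 0 0 21"

```text
t: 26.87
ee_pos: [0.5594, 0.0397, 0.2786]
tool_rot: [[-0.951, 0.308, -0.001], [0.308, 0.951, 0.0], [0.001, -0.0, -1.0]]
ft_force: [0.3, 0.2, -1.3]
gripper_width: 0.0118
```

>>> servo_tool --pt "5 0 0 0 0" --pt "5 0 0 0 0"

```text
t: 27.03
ee_pos: [0.5595, 0.0397, 0.2789]
tool_rot: [[-0.953, 0.304, -0.001], [0.304, 0.953, 0.0], [0.001, -0.0, -1.0]]
ft_force: [0.1, 0.4, -1.7]
gripper_width: 0.0115
```

Run:
```python
from h import *
go(.56,.04,.28,72)
im,c=snap('wrist','w21.png')
np.savez('w21.npz',im=im,K=c[0],R=c[1],o=c[2])
```

```text
shift [-0.3  0.4 -1.1] turn 0.3 alt turn -179.7 t=27.03 pos [559.5  39.7 278.9] yang 72.3 F [ 0.1  0.4 -1.7] w 11.5 j1 -0.13 j6 -1.39
```

View pics/w21.png

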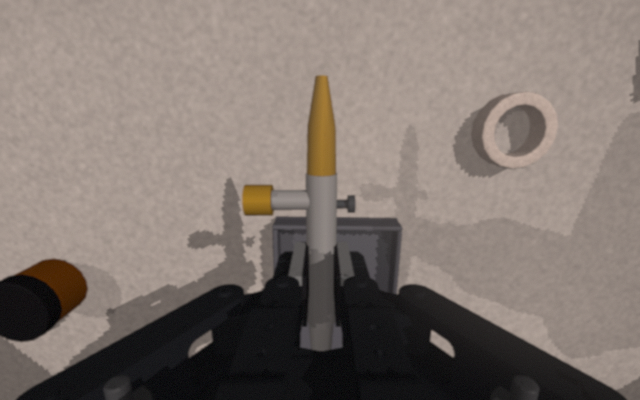

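Run:
```python
from h import *
t=cv2.imread('pics/w21.png')
cv2.imwrite('pics/w21a.png',cv2.resize(t[205:305,255:415],None,fx=5,fy=5,interpolation=cv2.INTER_CUBIC))
```

```text
(no output)
```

View pics/w21a.png

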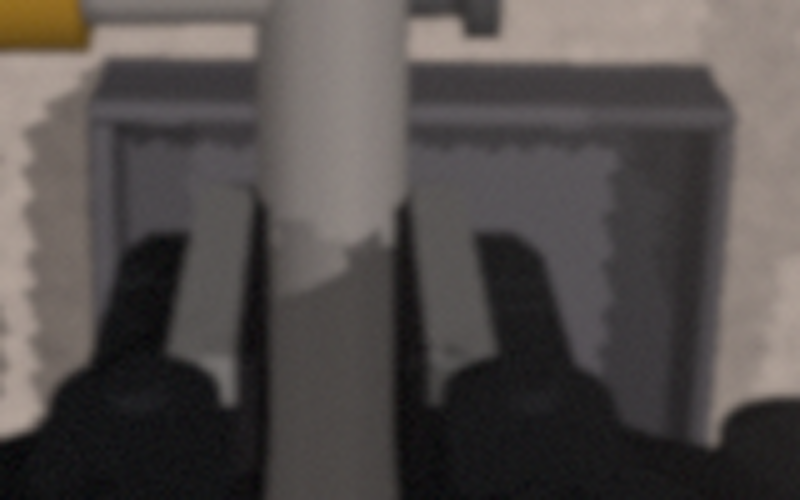

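Run:
```python
from h import *
d=np.load('w21.npz');c=(d['K'],d['R'],d['o'])
A=onz(c,(273.4,226.4),.022)[:2];B=onz(c,(401.4,227),.022)[:2]
e=B-A; print(A,B,np.linalg.norm(e)); ang=np.degrees(np.arctan2(e[1],e[0])); print(ang)
ux=np.array([e[1],-e[0]])/np.linalg.norm(e)  # tray +x (away)
cen=(A+B)/2+ux*.1; print('centre',cen,'ux',ux)
xb=-ux; yb=np.array([-xb[1],xb[0]])
tcp=cen-xb*(.013-.003)-yb*.0095   # grip ~3mm ahead of grip point
print(tcp); go(tcp[0],tcp[1],.215,ang)
```

```text
[0.55979308 0.00253415] [0.58988727 0.09484552] 0.09709299976983116
71.94364787421345
centre [0.66991539 0.01769461] ux [ 0.95075213 -0.30995224]
[0.68236746 0.02362724]
shift [-121.9   22.1   64. ] turn 0.3 alt turn -179.7 t=27.08 pos [559.6  39.7 279. ] yang 72.3 F [-0.7 -0.2 -1.6] w 11.7 j1 -0.13 j6 -1.39
```

>>> servo_tool --pt "5 -30 6 0 0.3" --pt "5 -62 12 6 0.3" --pt "5 -92 18 16 0.3" --pt "5 -113 21 32 0.3" --pt "5 -121 22 48 0.3"

```text
t: 27.5
ee_pos: [0.6847, 0.0229, 0.2312]
tool_rot: [[-0.951, 0.31, 0.004], [0.31, 0.951, -0.001], [-0.004, 0.001, -1.0]]
ft_force: [0.3, -0.6, -1.9]
gripper_width: 0.0113
```

>>> servo_tool --pt "5 0 0 8 0" --pt "5 0 0 14 0" --pt "5 0 0 15 0"

```text
t: 27.75
ee_pos: [0.6803, 0.0239, 0.2146]
tool_rot: [[-0.951, 0.31, -0.004], [0.31, 0.951, 0.001], [0.004, -0.001, -1.0]]
ft_force: [0.2, 0.0, -1.3]
gripper_width: 0.0114
```

Run:
```python
from h import *
go(.6824,.0236,.1787,72)
im,c=snap('wrist','w22.png')
im,c=snap('top','t3.png')
cv2.imwrite('pics/t3a.png',cv2.resize(im[80:240,230:430,::-1],None,fx=4,fy=3.7,interpolation=cv2.INTER_CUBIC))
```

```text
shift [-2.2  0.4 35.9] turn -0.1 alt turn 179.9 t=27.75 pos [680.3  23.9 214.6] yang 71.9 F [ 0.2  0.  -1.3] w 11.4 j1 -0.13 j6 -1.38
```

View pics/w22.png

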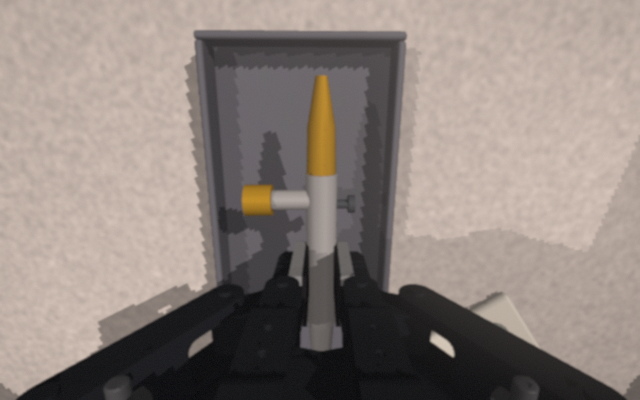

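View pics/t3a.png

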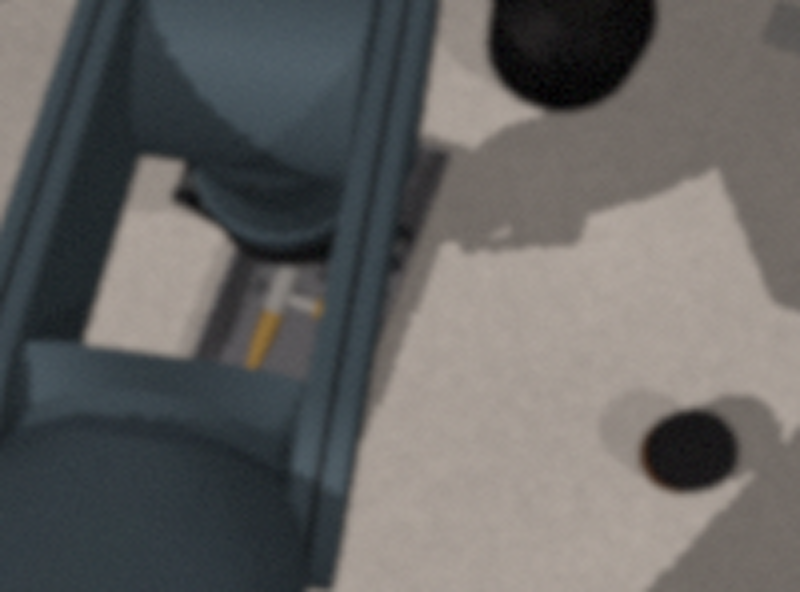

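>>> servo_tool --pt "5 -2 0 12 0" --pt "5 -2 0 22 0" --pt "5 -2 0 29 0" --pt "5 -2 0 32 0" --pt "5 -2 0 33.5 0"

```text
t: 28.27
ee_pos: [0.683, 0.0231, 0.1815]
tool_rot: [[-0.951, 0.311, -0.002], [0.311, 0.951, 0.0], [0.002, -0.0, -1.0]]
ft_force: [-0.3, 0.1, -0.7]
gripper_width: 0.0114
```

>>> servo_tool --pt "5 0 0 0 0" --pt "5 0 0 1 0" --pt "5 0 0 1 0"

```text
t: 28.52
ee_pos: [0.6837, 0.023, 0.182]
tool_rot: [[-0.951, 0.311, 0.001], [0.311, 0.951, -0.0], [-0.001, 0.0, -1.0]]
ft_force: [-0.2, -0.9, -1.4]
gripper_width: 0.0112
```

>>> servo_tool --pt "5 0 0 1 0" --pt "5 0 0 1 0"

```text
t: 28.68
ee_pos: [0.6836, 0.023, 0.181]
tool_rot: [[-0.951, 0.311, 0.0], [0.311, 0.951, -0.0], [-0.0, 0.0, -1.0]]
ft_force: [-0.1, 0.4, -1.7]
gripper_width: 0.0117
```

>>> servo_tool --pt "5 0 0 1 0" --pt "5 0 0 1 0"

```text
t: 28.85
ee_pos: [0.6835, 0.023, 0.1798]
tool_rot: [[-0.951, 0.311, 0.0], [0.311, 0.951, -0.0], [-0.0, 0.0, -1.0]]
ft_force: [0.0, 0.3, -1.4]
gripper_width: 0.0111
```

>>> servo_tool --pt "5 0 0 1 0" --pt "5 0 0 1 0"

```text
t: 29.02
ee_pos: [0.6836, 0.023, 0.1788]
tool_rot: [[-0.951, 0.311, 0.0], [0.311, 0.951, -0.0], [-0.0, 0.0, -1.0]]
ft_force: [0.3, -0.0, -0.9]
gripper_width: 0.0111
```

>>> servo_tool --pt "5 0 0 0.7 0" --pt "5 0 0 0.7 0"

```text
t: 29.18
ee_pos: [0.6835, 0.023, 0.1787]
tool_rot: [[-0.951, 0.31, 0.0], [0.31, 0.951, -0.0], [-0.0, 0.0, -1.0]]
ft_force: [-2.0, 0.4, 3.9]
gripper_width: 0.011
```

>>> servo_tool --pt "28 0 0 -0.5 0" --pt "28 0 0 -0.5 0" --pt "28 0 0 -0.5 0"

```text
t: 29.43
ee_pos: [0.6836, 0.023, 0.1786]
tool_rot: [[-0.951, 0.311, 0.0], [0.311, 0.951, -0.0], [-0.0, 0.0, -1.0]]
ft_force: [-0.2, -0.2, 0.4]
gripper_width: 0.0278
```

>>> servo_tool --pt "28 0 0 -8 0" --pt "28 0 0 -25 0" --pt "28 10 0 -55 0" --pt "28 30 0 -90 0" --pt "28 50 0 -120 0"

```text
t: 29.85
ee_pos: [0.6358, 0.0384, 0.3004]
tool_rot: [[-0.95, 0.311, 0.001], [0.311, 0.95, -0.0], [-0.001, 0.0, -1.0]]
ft_force: [0.8, 0.2, 0.1]
gripper_width: 0.0281
```

>>> servo_tool --pt "28 40 0 -20 0" --pt "28 80 0 -40 0" --pt "28 120 0 -50 0" --pt "28 150 0 -55 0" --pt "28 160 0 -55 0"

```text
t: 30.27
ee_pos: [0.4797, 0.0898, 0.3556]
tool_rot: [[-0.951, 0.309, 0.0], [0.309, 0.951, 0.001], [-0.0, 0.001, -1.0]]
ft_force: [0.6, 0.1, -0.4]
gripper_width: 0.0282
```

Run:
```python
from h import *
go(.5,.1,.3,72)
im,c=snap('wrist','w23.png')
im,c=snap('side','s4.png')
im,c=snap('top','t4.png')
```

```text
shift [-16.2  16.   55.7] turn -0.0 alt turn 180.0 t=30.27 pos [479.7  89.8 355.6] yang 72.0 F [ 0.6  0.1 -0.4] w 28.2 j1 -0.04 j6 -1.30
```

View pics/w23.png

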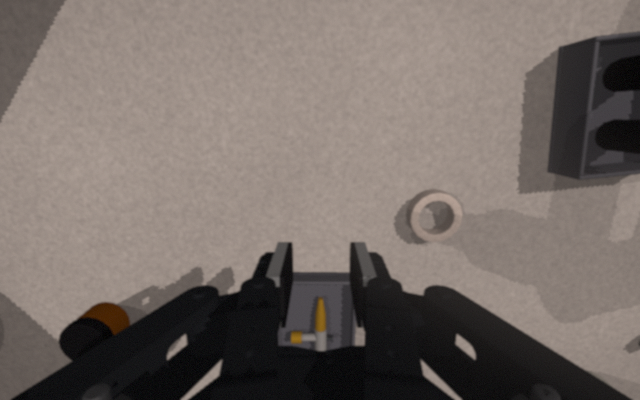

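View pics/s4.png

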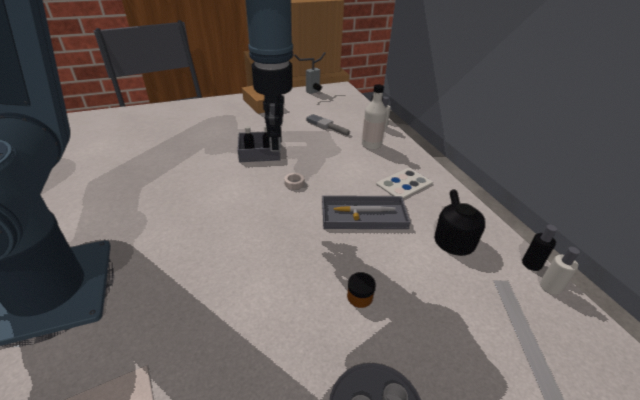

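View pics/t4.png

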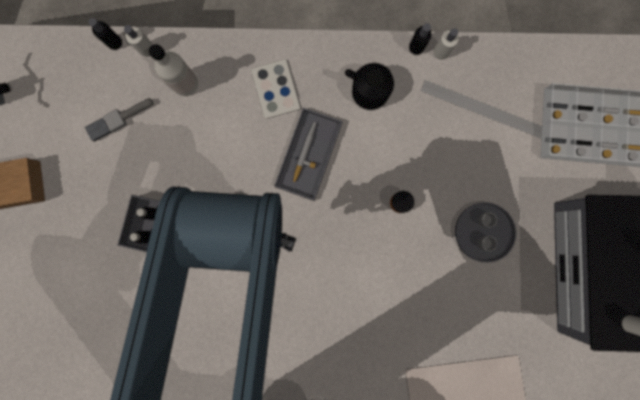

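>>> servo_tool --pt "28 0 0 0 0" --pt "28 0 0 0 0" --pt "28 0 0 0 0"

```text
t: 30.67
ee_pos: [0.485, 0.0877, 0.3531]
tool_rot: [[-0.95, 0.311, -0.001], [0.311, 0.95, -0.0], [0.0, -0.0, -1.0]]
ft_force: [-0.0, 0.3, -0.9]
gripper_width: 0.0279
```

Run:
```python
from h import *
c=cam('top')
im=cv2.imread('pics/t4.png')
cv2.imwrite('pics/t4a.png',cv2.resize(im[100:205,260:360],None,fx=5,fy=5,interpolation=cv2.INTER_CUBIC))
```

```text
(no output)
```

View pics/t4a.png

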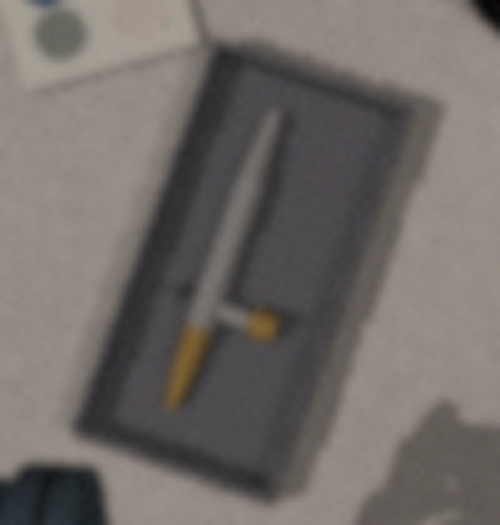

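The enlarged top view shows the airbrush flat on the long tray's floor, clear of all four walls: its tail is at crop pixel (277,112) and its nozzle at (173,408). I'm handing in.

```bash
python3 -c "
from workcell import bot
print(bot.hand_in())"
```

```text
the job is handed in; nothing more can be done
None
```

All five things are sorted into their trays, and I handed the job in at about 31 s of the 128 s allowed. The hand-in gave no verdict.

- **Placing:** Both steel cups stand in the round dish, about 56 mm apart. Both bottles stand in the deep tray, also about 56 mm apart. The airbrush lies in the long tray. I lowered each thing until the wrist felt the floor (4–10 N), then opened the fingers.
- **Last checks:** The final wrist, side and top pictures show the cups and bottles upright and the airbrush flat and clear of the walls. The tape and jar look to be where they started, though I did not re-measure them. The gripper was clear of everything, with its height at 0.35 m. I judged upright, level and at rest by eye, not from computed poses.
- **Disagreements:**
  - The top and wrist cameras differed by up to about 8 mm on the cups. I used the close wrist views, and the grasps came out centred.
  - Known sizes read about 2–4 % small on the tray rims and about 10 % small on one cup rim in the wrist views.
  - The fingers also closed 1.5–3 mm narrower than each thing's stated size. None of this affected the grasps or the placing.

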